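# Screw the plug into the sample vessel

### The job

Close the steel sample vessel with its screw plug: stand the plug upright in the neck and turn it gently backward (counter-clockwise from above) until you feel it drop into the thread start, then drive it forward (clockwise) until its flange is fully home on the rim. Never force it when it binds; then let go, and leave the other things where they are.

Things in the scene. Friction and masses are not known exactly. Their poses are not given: they have to be found in the camera images.
- plug: Loose steel screw plug, about 220 g, upright. Origin: centre of the foot's underside; z up. Body 40 mm diameter, z 0 to 22 mm, foot chamfered; three round radial lugs 5 mm thick at z 6 mm, at 0, 120, 240 degrees from x, out to radius 24.5 mm; flange 64 mm diameter, z 22 to 27 mm; on top an upright flat grip 14 mm thick (along y), 40 mm long (along x), z 27 to 68 mm.
- plug_seat (a point): Centre of the underside of the plug's flange, on its axis, 22 mm above the foot; axes as the plug's. Its height above vessel_rim tells the state: 6.5 to 16 mm = lugs lie on top of the thread; about 3.5 mm = dropped into the thread start; 0 to 1 mm = home.
- vessel: Fixed upright steel sample vessel. Origin: centre of its underside on the bench; z up. Foot 112 mm diameter, 8 mm thick; body 86 mm diameter up to z 58 mm; open neck 68 mm outer, 52 mm inner diameter, rim at z 95 mm; a small outlet pipe reaches 70 mm out along its y at z 30 mm.
- vessel_rim (a point): Centre of the rim plane, on the neck's axis, 95 mm above the bench; z up. A springy plate in the neck meets the plug's foot when the flange is 3.5 mm above the rim and pushes back with 4 N, rising to 12 N at home; the thread holds the plug there once it is let go.
- thread_top (a point): On the neck's axis, 6 mm below the rim: top of the coarse three-start right-hand thread (three ridges, 42 mm inner diameter). Angle unknown, new each time, not tied to the vessel's yaw. A plug on the ridges binds clockwise; turned counter-clockwise, at most 2 rad, it rides up a little and then drops by its own weight if free to slide in the grip (by luck it drops in at once).
- thread_low (a point): On the neck's axis, 15 mm below the rim: bottom of the thread. In the thread start the plug has 0.15 rad of play and a stop counter-clockwise. Clockwise by 1.2 to 1.6 rad draws it down 4 mm per rad until the flange meets the rim and the torque (0.1 to 0.2 N m before) rises steeply, by about 0.1 N m per 0.01 rad, as at the stop. Steps of 0.05 rad or less, watching the torque, keep it gentle.
- stopper: Bystander: smooth steel push-in stopper with a round knob and no lugs, 48 mm across, 48 mm tall; origin under its centre.
- dish: Bystander: low open glass dish, 70 mm across, 14 mm tall; origin under its centre.
- jar: Bystander: glass jar with a metal lid, 60 mm across, 75 mm tall; origin under its centre.
- cup: Bystander: plastic cup, 64 mm across, 60 mm tall; origin under its centre.
- ruler: Bystander: flat steel ruler, 300 by 28 by 4 mm, along its x; origin under its centre.
- scissors: Bystander: scissors lying flat, about 150 mm long, along their x; origin at the pivot.
- marker: Bystander: lying marker pen, 120 mm long along its x, 14 mm thick; origin under its middle.

How it is judged (in metres and radians):
On the way:
1. the plug stands upright in the neck, dropped into the thread start (flange 1.8 to 5 mm above the rim) (horizontal distance between plug_seat and vessel_rim below 0.004 m and angle between plug's own z axis and vertical below 0.1 rad and z of plug_seat in the frame of vessel_rim between 0.0018 and 0.005 m), for 0.1 s.
At the end, for the whole second after the job is handed in: The plug is screwed home in the vessel's neck: flange less than 1.3 mm above the rim, centred within 3 mm, tilted less than 0.05 rad, at rest and let go (z of plug_seat in the frame of vessel_rim below 0.0013 m and horizontal distance between plug_seat and vessel_rim below 0.003 m and angle between plug's own z axis and vertical below 0.05 rad and linear speed of plug below 0.01 m/s); the robot touches nothing.
It fails at once if the plug is forced: more than 120 N between plug and vessel (contact force between plug and vessel above 120 N).
It fails at once if the vessel is struck by the arm or fingers with more than 30 N (contact force between any of the fingers, the arm and vessel above 30 N).
It fails at once if one of the other things is moved more than 30 mm (distance of any of stopper, dish, jar, cup, ruler, scissors, marker from where it was at the start of the episode above 0.03 m).
It also fails if it takes over 67 s, if anything falls off the work surface, if the arm or the gripper's body presses on something with over 40 N, if the wrist force passes 120 N, or if a joint passes its speed limit or range.

### The arm

A 6-joint arm with a two-finger parallel gripper is mounted at the origin on the work surface. World frame = base frame: x ahead of the robot, y to its left, z up, the work surface at z = 0. Lengths are in m, angles in degrees, forces in N, time in s.
With the tool pointing down it reaches from about 0.375 to 0.9 m from the base axis. Payload 3.1 kg.
Tool frame: the origin (TCP) lies at the very end of the fingers, on their centre line; the grasp point (between the pads) lies 19 mm behind it; x points along the fingers, z is the direction in which the jaws open and shut, and the axes are right-handed (so a half turn about x gives the same grasp; the last joint's range is limited). The gripper opens to 87 mm and grips with 3 to 60 N. Pads are 19 mm wide; open, the fingers measure 117 mm over their backs; the gripper's body (75 mm by 190 mm) begins 51 mm behind the grasp point.
Start: joints at [-83.68, 30.224, 82.088, -0, 67.689, -10.227], TCP at [0.178, -0.599, 0.223] pointing down, gripper open.
Joint ranges: [-176.69, 176.69], [-43.24, 126.21], [12.49, 139.97], [-82, 262], [0, 151.66], [-163.58, 163.58]. Speed limits (degrees/s): [159.86, 159.86, 180, 180, 180, 180].

### API

Orientations are given as a 3x3 rotation matrix whose columns are the frame's x, y, z axes.
In Python, from rig import bot gives the robot as it stands.
- The arm moves only by the tool send_rows, never from a script. Its arguments are lists of equal length, an entry for each row: "fingers": the opening, from 0 (shut) to 1 (fully open); "dp": the shift along the world's x, y, z in mm, a list of three; "turn": the turn, a rotation vector about the world's x, y, z in rad, a list of three. In form: {"fingers": [fingers, ...], "dp": [[tx, ty, tz], ...], "turn": [[rx, ry, rz], ...]}. A call has 1 to 10 rows; each row is the pose to reach, as a shift and turn from the pose measured when the call began; what a row does not reach only later rows make up. A row lasts 1/12 s, in which the tool goes at most 41.7 mm and 7.16 degrees, less where a joint would pass 70% of its speed; a pose out of reach is approached as far as the arm can. A call with a gripper value outside its range is refused whole. The fingers move at their own pace and stop on an object; the grip force is fixed at half the most. Time passes only in rows, so rows that repeat a pose let the fingers close. It gives the time, the measured TCP pose, the force and the opening at its end, in the units of the state.
- bot.read_state(): the state, without advancing time (a new reading comes with each control period).
- bot.capture(name): name is "side" or "top"; returns a dict with "img" (480x640x3 uint8, blue, green, red), "z_map" (480x640 float32, m along the optical axis (not along the pixel's ray), 0 where there is no reading), "mtx" (3x3 intrinsics, pixels), "k1" (the pictures are not rectified: a ray, as slopes to the right and down, at radius r is drawn at 1 + k1 r^2 times it, then the intrinsics apply), "origin" and "orientation" of the camera in the world. Camera axes: x right, y up, looking along -z (the intrinsics and any distortion apply to the point x, -y, -z); pixel columns grow to the right and rows downward; lengths in m; the calibration is good to about 2 mm. A picture is of the moment at which its call begins.
- bot.hand_in(): hands the job in, once; it reports no verdict.
The state is a dict: "time_s": time; "joint_positions": joint angles; "qvel": joint speeds; "tau": joint torques, N m; "position": TCP position; "tcp_rot": TCP orientation; "force": force on the tool from outside, world axes, zero at the start; "moment": the same for the moment, N m; "opening": opening from 0.0 (shut) to 1.0 (fully open).
Only numpy, scipy, OpenCV 4.12 (cv2) and the standard library are available. Lean on these libraries where they do the work, as an engineer would, in place of code of your own. Each camera call takes 0.05 s, during which the arm holds its last target.

## Working session

There is one attempt and no reset: what is moved stays moved. The work goes in short steps, Python scripts to look and compute and a tool call to move; the robot and the scene stay as the last step left them, time stands still between calls to the robot, and variables do not carry over. Pictures are saved under pics/ and viewed, and the job is handed in when it is done.

Besides the shell and the picture viewer there is one more tool, called by a JSON object that holds its "op" and its "data". send_rows: Moves the arm, as the interface text tells. Its arguments: {"type":"object","properties":{"fingers":{"type":"array","items":{"type":"number"}},"dp":{"type":"array","items":{"type":"array","items":{"type":"number"}}},"turn":{"type":"array","items":{"type":"array","items":{"type":"number"}}}},"required":["fingers","dp","turn"]}

```bash
mkdir -p pics; ls; cat > h.py <<'E'
import numpy as np,cv2
from rig import bot
def pts(c):
    K=c["mtx"];h,w=c["z_map"].shape
    K=np.array(K);D=np.array([c["k1"],0,0,0,0.])
    u,v=np.meshgrid(np.arange(w),np.arange(h))
    p=np.stack([u,v],-1).reshape(-1,1,2).astype(np.float64)
    s=cv2.undistortPoints(p,K,D).reshape(h,w,2)
    z=c["z_map"]
    P=np.stack([s[...,0]*z,-s[...,1]*z,-z],-1)
    W=P@np.array(c["orientation"]).T+np.array(c["origin"])
    W[z==0]=np.nan
    return W
E
python3 - <<'E'
from h import *
for n in("top","side"):
    c=bot.capture(n);cv2.imwrite(f"pics/{n}0.png",c["img"]);np.save(f"{n}0.npy",pts(c));print(n,c["origin"],c["orientation"],c["mtx"],c["k1"])
print(bot.read_state())
E
```

```text
pics
top [ 0.40877899 -0.02503357  1.00372246] [[-2.76392884e-02  9.85265098e-01 -1.68786124e-01]
 [-9.99605379e-01 -2.80892929e-02 -2.78569353e-04]
 [-5.01554755e-03  1.68711818e-01  9.85652660e-01]] [[453.00818583   0.         324.07203101]
 [  0.         453.00818583 245.56800229]
 [  0.           0.           1.        ]] -0.010835425980548898
side [0.36738692 0.86564794 1.0910239 ] [[-0.97489483  0.16598883 -0.14841756]
 [-0.22266268 -0.73027062  0.64585304]
 [-0.00118059  0.66268584  0.74889658]] [[570.0436718    0.         317.28179218]
 [  0.         570.0436718  234.33810882]
 [  0.           0.           1.        ]] -0.1565372734825759
{'time_s': 0.1, 'joint_positions': array([-8.36812687e+01,  3.02745764e+01,  8.21499716e+01,  2.47946426e-04,
        6.76873447e+01, -1.02275255e+01]), 'qvel': array([-0.07730303, -0.02967578, -0.09416133, -0.00613363,  0.10778688,
       -0.01897248]), 'tau': array([-3.17106415e-04, -4.40983629e+01, -1.77150893e+01,  6.35072985e-02,
        5.34246024e-02, -4.33652815e-05]), 'position': array([ 0.17794683, -0.59844663,  0.22165428]), 'tcp_rot': array([[-2.10955118e-04,  9.58590633e-01,  2.84787558e-01],
       [ 1.94147270e-03,  2.84787420e-01, -9.58588731e-01],
       [-9.99998093e-01,  3.50688072e-04, -1.92115491e-03]]), 'force': array([-0.03902007, -0.34668325,  0.71722916]), 'moment': array([ 0.04158861, -0.04362278,  0.06307103]), 'opening': 1.0002796798218478}
```

View pics/top0.png

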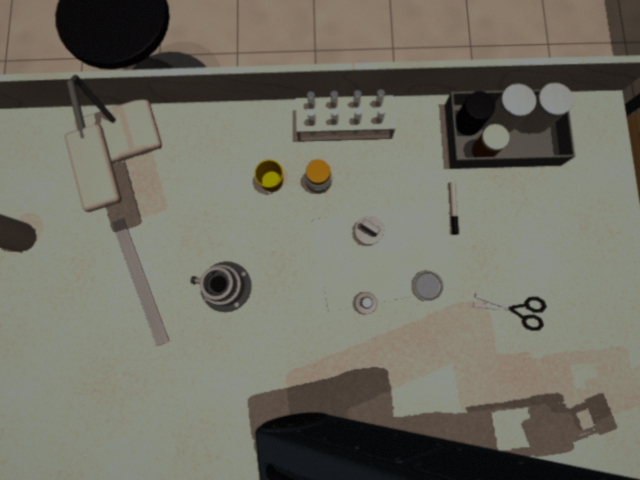

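View pics/side0.png

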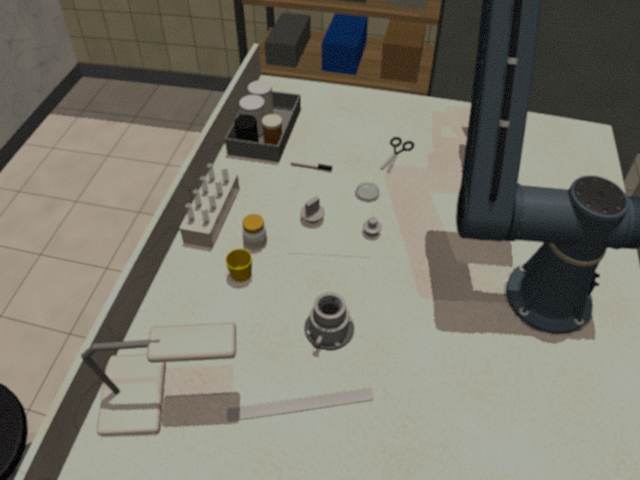

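The top view shows the plug at about (368,229), the stopper at (366,302), the vessel at (220,283), with the dish, jar and cup nearby. The side view shows the plug at (312,210) and the vessel at (330,315). Next I'll measure positions from the depth map.

```bash
cat > loc.py <<'E'
from h import *
def circ(P):
    A=np.c_[2*P[:,:2],np.ones(len(P))];b=(P[:,:2]**2).sum(1)
    s=np.linalg.lstsq(A,b,rcond=None)[0];return s[:2],np.sqrt(s[2]+s[:2]@s[:2])
def near(W,c,r,z0,z1):
    P=W.reshape(-1,3);P=P[~np.isnan(P[:,0])]
    return P[(np.hypot(*(P[:,:2]-c).T)<r)&(P[:,2]>z0)&(P[:,2]<z1)]
E
python3 - <<'E'
from loc import *
for n in("top","side"):
    W=np.load(f"{n}0.npy")
    pc,vc=((368,229),(220,285)) if n=="top" else ((312,210),(330,303))
    p=W[pc[1],pc[0],:2]; v=W[vc[1],vc[0],:2]
    print(n,"rough",W[pc[1],pc[0]],W[vc[1],vc[0]])
    # vessel rim
    for k in range(3):
        R=near(W,v,.05,.09,.11); v=(R[:,:2].min(0)+R[:,:2].max(0))/2
    print("rim",v,circ(R),np.median(R[:,2]),len(R), R[:,:2].max(0)-R[:,:2].min(0))
    for k in range(3):
        F=near(W,p,.045,.02,.033);p=(F[:,:2].min(0)+F[:,:2].max(0))/2
    print("flange",p,np.ptp(F[:,:2],axis=0),np.median(F[:,2]),len(F))
    G=near(W,p,.045,.060,.08);m=np.median(G[:,:2],0)
    g=G[:,:2].astype(np.float32);rr=cv2.minAreaRect(g);print("grip",rr,np.median(G[:,2]),len(G))
    d=g-g.mean(0);u,s,vt=np.linalg.svd(d,full_matrices=False);print("axis deg",np.degrees(np.arctan2(vt[0,1],vt[0,0])))
    T=near(W,p,.2,-.02,.006);print("table",np.median(T[:,2]))
E
```

```text
top rough [ 0.60419977 -0.11947566  0.05634882] [0.49164354 0.19067793 0.07675966]
rim [0.49563612 0.19405651] (array([0.4948903 , 0.19403588]), np.float64(0.029642620586606636)) 0.09487812934004625 417 [0.06694728 0.06634309]
flange [ 0.60814769 -0.12474029] [0.06332037 0.06238558] 0.027334127036656608 460
grip ((0.6081334948539734, -0.12472392618656158), (0.039125774055719376, 0.013940737582743168), 55.53682327270508) 0.06833779309767174 135
axis deg -124.01467
table 0.0008587455984371273
side rough [ 0.6067599  -0.11629679  0.04273239] [0.49937393 0.16881915 0.06443471]
rim [0.49518658 0.19601728] (array([0.49474136, 0.19648623]), np.float64(0.029753001748489338)) 0.09490782402367881 357 [0.06649453 0.06661094]
flange [ 0.60796293 -0.12208147] [0.06187293 0.0586017 ] 0.02843938156888215 226
grip ((0.6082025170326233, -0.12221324443817139), (0.043792881071567535, 0.01840435341000557), 53.855018615722656) 0.06822663593569955 96
axis deg 56.12166
table 0.0015106868627360326
```

{"op": "send_rows", "data": {"fingers": [1, 1, 1, 1, 1, 1, 1, 1, 1, 1], "dp": [[26, 29, 0], [52, 58, 0], [78, 87, 0], [104, 116, 0], [130, 145, 0], [156, 174, 0], [182, 203, 0], [208, 232, 0], [234, 261, 0], [260, 290, 0]], "turn": [[0, 0, 0.04], [0, 0, 0.08], [0, 0, 0.12], [0, 0, 0.16], [0, 0, 0.2], [0, 0, 0.24], [0, 0, 0.28], [0, 0, 0.32], [0, 0, 0.36], [0, 0, 0.4]]}}

```text
time_s: 0.93
position: [0.4387, -0.3067, 0.2214]
tcp_rot: [[-0.001, 0.771, 0.637], [0.002, 0.637, -0.771], [-1.0, 0.0, -0.003]]
force: [0.7, 0.5, -0.4]
opening: 1.0
```

{"op": "send_rows", "data": {"fingers": [1, 1, 1, 1, 1, 1, 1, 1, 1, 1], "dp": [[26, 28, 0], [52, 56, 0], [78, 84, 0], [104, 112, 0], [130, 140, -20], [156, 168, -40], [169.3, 183.2, -60], [169.3, 183.2, -80], [169.3, 183.2, -100], [169.3, 183.2, -100]], "turn": [[0, 0, 0.04], [0, 0, 0.08], [0, 0, 0.12], [0, 0, 0.16], [0, 0, 0.2], [0, 0, 0.24], [0, 0, 0.283], [0, 0, 0.283], [0, 0, 0.283], [0, 0, 0.283]]}}

```text
time_s: 1.77
position: [0.605, -0.1214, 0.1168]
tcp_rot: [[-0.011, 0.561, 0.828], [0.005, 0.828, -0.561], [-1.0, -0.002, -0.012]]
force: [-0.6, 0.9, -0.5]
opening: 1.002
```

```bash
python3 - <<'E'
from h import *
s=bot.read_state();print(s["time_s"],s["position"],s["joint_positions"],np.degrees(np.arctan2(s["tcp_rot"][1,2],s["tcp_rot"][0,2])))
for n in("top","side"):
    c=bot.capture(n);cv2.imwrite(f"pics/{n}1.png",c["img"]);np.save(f"{n}1.npy",pts(c))
a=cv2.imread("pics/top1.png")[110:350,260:500];b=cv2.imread("pics/side1.png")[100:340,200:440]
cv2.imwrite("pics/c1.png",cv2.resize(np.hstack([a,b]),None,fx=1.6,fy=1.6))
E
```

```text
1.7667 [ 0.60497565 -0.12137572  0.11676245] [-2.17282606e+01  3.73585938e+01  8.79197751e+01  4.85279442e-02
  5.54234328e+01  1.23803093e+01] -34.137031482268576
```

View pics/c1.png

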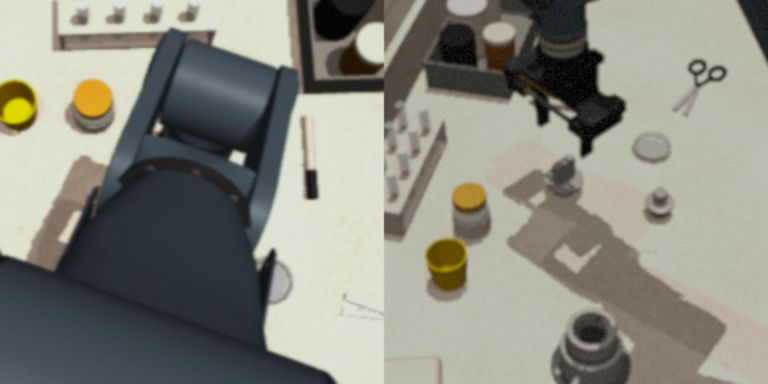

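{"op": "send_rows", "data": {"fingers": [0.8, 0.6, 0.5, 0.5, 0.5, 0.5], "dp": [[3, -2, -8], [3, -2, -16], [3, -2, -26], [3, -2, -36], [3, -2, -36], [3, -2, -36]], "turn": [[-0.005, -0.011, 0], [-0.005, -0.011, 0], [-0.005, -0.011, 0], [-0.005, -0.011, 0], [-0.005, -0.011, 0], [-0.005, -0.011, 0]]}}

```text
time_s: 2.37
position: [0.6097, -0.1251, 0.0839]
tcp_rot: [[0.005, 0.563, 0.827], [-0.002, 0.827, -0.563], [-1.0, 0.001, 0.005]]
force: [-0.6, -0.7, 0.4]
opening: 0.63
```

```bash
python3 - <<'E'
from h import *
c=bot.capture("side");W=pts(c);np.save("side2.npy",W)
cv2.imwrite("pics/c2.png",cv2.resize(c["img"][130:250,250:400],None,fx=4,fy=4))
s=bot.read_state();print(s["position"],s["tcp_rot"],s["force"],s["moment"])
E
```

```text
[ 0.61020017 -0.125181    0.08440143] [[ 0.00608846  0.56246976  0.82679544]
 [-0.0020929   0.82681612 -0.56246842]
 [-0.99997928  0.00169417  0.00621123]] [ 0.28779853 -0.56444507  0.21503971] [-0.02234017 -0.06001836  0.06489908]
```

View pics/c2.png

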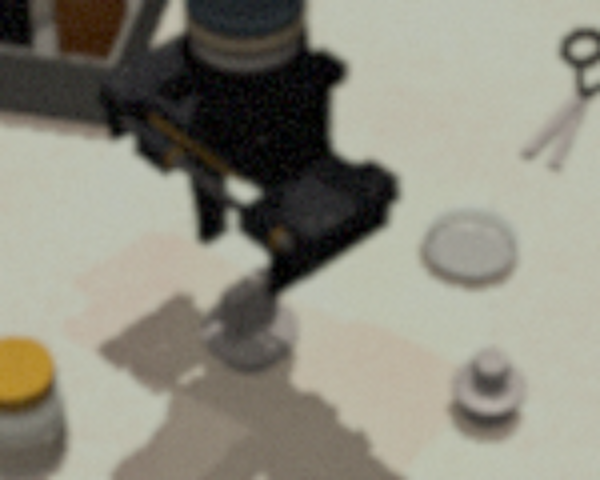

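{"op": "send_rows", "data": {"fingers": [0.5, 0.5, 0.5, 0.5, 0.5, 0.5, 0.5, 0.5], "dp": [[-2.2, 1.7, 0], [-2.2, 1.7, -10], [-2.2, 1.7, -20], [-2.2, 1.7, -30], [-2.2, 1.7, -40], [-2.2, 1.7, -50], [-2.2, 1.7, -50], [-2.2, 1.7, -50]], "turn": [[0.002, 0.006, 0], [0.002, 0.006, 0], [0.002, 0.006, 0], [0.002, 0.006, 0], [0.002, 0.006, 0], [0.002, 0.006, 0], [0.002, 0.006, 0], [0.002, 0.006, 0]]}}

```text
time_s: 3.08
position: [0.6073, -0.1232, 0.0331]
tcp_rot: [[-0.002, 0.562, 0.827], [0.001, 0.827, -0.562], [-1.0, -0.001, -0.002]]
force: [0.7, 0.0, 0.8]
opening: 0.505
```

```bash
python3 - <<'E'
from h import *
c=bot.capture("side");W=pts(c)
cv2.imwrite("pics/c3.png",cv2.resize(c["img"][130:250,250:400],None,fx=4,fy=4))
s=bot.read_state();print(s["position"],s["tcp_rot"],s["force"],s["moment"],s["opening"])
E
```

```text
[ 0.60785931 -0.12343121  0.0338742 ] [[-6.26887104e-04  5.62498139e-01  8.26798313e-01]
 [ 2.08246969e-04  8.26798531e-01 -5.62498129e-01]
 [-9.99999782e-01 -1.80444581e-04 -6.35447870e-04]] [-0.51217174  0.10769003  0.51550027] [-0.05185393 -0.07835889 -0.01078075] 0.5027145967910266
```

View pics/c3.png

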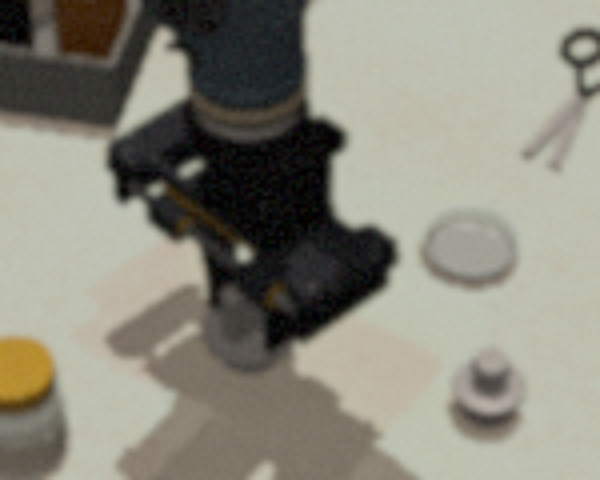

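The fingers straddle the grip (plug in crop at about (245,320)) and there is no contact. Closing now.

{"op": "send_rows", "data": {"fingers": [0.4, 0.3, 0.2, 0.15, 0.1, 0.05, 0, 0, 0, 0], "dp": [[0, 0, 0], [0, 0, 0], [0, 0, 0], [0, 0, 0], [0, 0, 0], [0, 0, 0], [0, 0, 0], [0, 0, 0], [0, 0, 0], [0, 0, 0]], "turn": [[0, 0, 0], [0, 0, 0], [0, 0, 0], [0, 0, 0], [0, 0, 0], [0, 0, 0], [0, 0, 0], [0, 0, 0], [0, 0, 0], [0, 0, 0]]}}

```text
time_s: 3.97
position: [0.6081, -0.1236, 0.0341]
tcp_rot: [[-0.0, 0.563, 0.827], [-0.0, 0.827, -0.563], [-1.0, -0.0, 0.0]]
force: [0.8, -0.4, 2.1]
opening: 0.16
```

{"op": "send_rows", "data": {"fingers": [0, 0, 0, 0, 0, 0, 0, 0, 0, 0], "dp": [[0, 0, 5], [0, 0, 15], [0, 0, 30], [0, 0, 50], [0, 0, 75], [0, 0, 100], [0, 0, 125], [0, 0, 145], [0, 0, 145], [0, 0, 145]], "turn": [[0, 0, 0], [0, 0, 0], [0, 0, 0], [0, 0, 0], [0, 0, 0], [0, 0, 0], [0, 0, 0], [0, 0, 0], [0, 0, 0], [0, 0, 0]]}}

```text
time_s: 4.8
position: [0.6085, -0.1237, 0.1804]
tcp_rot: [[0.003, 0.562, 0.827], [-0.001, 0.827, -0.562], [-1.0, 0.001, 0.003]]
force: [0.6, -0.2, -2.6]
opening: 0.157
```

```bash
python3 - <<'E'
from h import *
c=bot.capture("side");W=pts(c)
cv2.imwrite("pics/c4.png",c["img"])
s=bot.read_state();print(s["position"],s["tcp_rot"],s["force"],s["moment"],s["opening"])
E
```

```text
[ 0.60740022 -0.1232423   0.17880676] [[-8.85968927e-04  5.62495983e-01  8.26799543e-01]
 [ 2.99659968e-04  8.26799979e-01 -5.62495959e-01]
 [-9.99999563e-01 -2.50595217e-04 -9.01076619e-04]] [-0.14787711  0.13977099 -0.75760486] [-0.00609717 -0.077508   -0.00964527] 0.16142000447390328
```

View pics/c4.png

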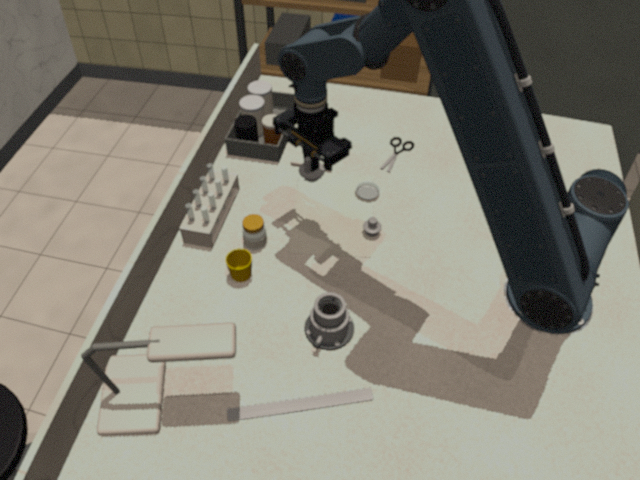

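The plug is held at opening 0.16 and hangs under the gripper at about (312,170). Carrying it over the vessel.

{"op": "send_rows", "data": {"fingers": [0, 0, 0, 0, 0, 0, 0, 0, 0, 0], "dp": [[-5, 15, 0], [-15, 43, 0], [-27, 76, 0], [-39, 110, 0], [-51, 144, 0], [-63, 178, 0], [-75, 212, 0], [-87, 246, 0], [-98, 278, 0], [-106, 300, 0]], "turn": [[0, 0, 0], [0, 0, 0], [0, 0, 0], [0, 0, 0], [0, 0, 0], [0, 0, 0], [0, 0, 0], [0, 0, 0], [0, 0, 0], [0, 0, 0]]}}

```text
time_s: 5.68
position: [0.4974, 0.1797, 0.1768]
tcp_rot: [[-0.007, 0.561, 0.828], [0.001, 0.828, -0.561], [-1.0, -0.003, -0.006]]
force: [0.4, -0.4, -2.8]
opening: 0.16
```

{"op": "send_rows", "data": {"fingers": [0, 0, 0, 0, 0], "dp": [[-2, 5, 0], [-4, 10, 0], [-4, 10, 0], [-4, 10, 0], [-4, 10, 0]], "turn": [[0, 0, 0], [0, 0, 0], [0, 0, 0], [0, 0, 0], [0, 0, 0]]}}

```text
time_s: 6.1
position: [0.4939, 0.1886, 0.1766]
tcp_rot: [[-0.007, 0.562, 0.827], [0.0, 0.827, -0.562], [-1.0, -0.004, -0.006]]
force: [-0.7, 0.4, -2.1]
opening: 0.158
```

```bash
python3 - <<'E'
from loc import *
s=bot.read_state();print(s["time_s"],s["position"],s["tcp_rot"],s["force"],s["moment"],s["opening"],s["joint_positions"])
for n in("side","top"):
    c=bot.capture(n);W=pts(c);np.save(n+"5.npy",W)
    im=c["img"];im=im[230:380,250:400] if n=="side" else im[200:350,150:300]
    cv2.imwrite(f"pics/{n}5.png",cv2.resize(im,None,fx=4,fy=4))
E
```

```text
6.1 [0.49394147 0.18859249 0.17657508] [[-6.94940001e-03  5.62311468e-01  8.26896317e-01]
 [ 2.51043556e-04  8.26917240e-01 -5.62323586e-01]
 [-9.99975821e-01 -3.70022455e-03 -5.88774335e-03]] [-0.65757917  0.35875089 -2.11055838] [ 0.02304    -0.03422484  0.02746779] 0.15796819182269073 [8.73441002e+00 2.65991667e+01 9.83563690e+01 9.06882717e-02
 5.54358706e+01 4.28993981e+01]
```

View pics/side5.png

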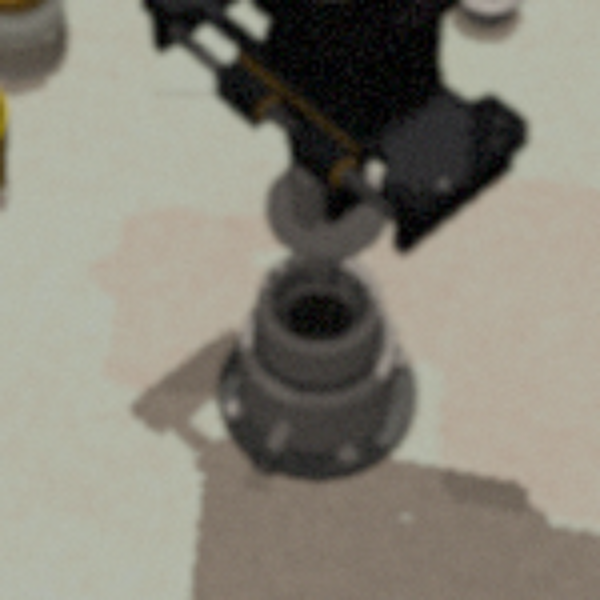

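View pics/top5.png

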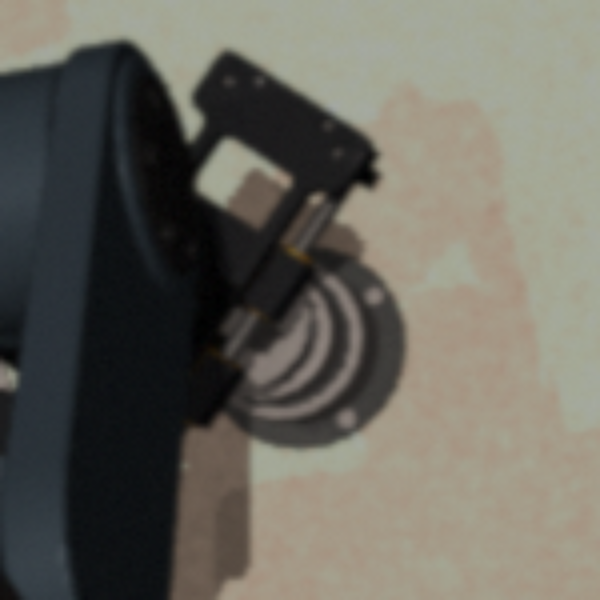

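```bash
cat > fit.py <<'E'
from loc import *
def support(P,c,R,ang):
    out=[]
    for a in ang:
        d=np.array([np.cos(a),np.sin(a)]);out.append((P[:,:2]-c)@d)
    return np.array([np.percentile(o,99.7) for o in out])
def flange(W,c0,zt,tag,z0=-.004,z1=.003):
    P=near(W,c0,.045,zt+z0,zt+z1)
    h=support(P,c0,.032,np.radians(np.arange(0,360,15)))
    print(tag,len(P),dict(zip(range(0,360,15),np.round(h*1e3,1))))
    return P
E
python3 - <<'E'
from fit import *
for n in("top","side"):
    W=np.load(n+"5.npy")
    P=flange(W,np.array([.4939,.1886]),.1696,n); print(np.median(P[:,2]))
    W0=np.load(n+"0.npy"); P=flange(W0,np.array([.4953,.195]),.0948,n+" rim0")
    P=flange(W,np.array([.4953,.195]),.0948,n+" rim5")
    P=flange(W0,np.array([.608,-.1235]),.027,n+" plug0")
E
```

```text
top 183 {0: np.float64(12.3), 15: np.float64(4.1), 30: np.float64(-4.4), 45: np.float64(-11.7), 60: np.float64(-9.1), 75: np.float64(-4.9), 90: np.float64(0.0), 105: np.float64(5.9), 120: np.float64(13.6), 135: np.float64(20.4), 150: np.float64(25.8), 165: np.float64(29.5), 180: np.float64(31.2), 195: np.float64(31.9), 210: np.float64(32.2), 225: np.float64(32.7), 240: np.float64(32.6), 255: np.float64(32.8), 270: np.float64(32.6), 285: np.float64(32.6), 300: np.float64(32.3), 315: np.float64(30.1), 330: np.float64(25.8), 345: np.float64(19.7)}
0.16982431950667343
top rim0 385 {0: np.float64(33.4), 15: np.float64(33.2), 30: np.float64(32.5), 45: np.float64(32.3), 60: np.float64(32.0), 75: np.float64(32.2), 90: np.float64(32.0), 105: np.float64(32.6), 120: np.float64(32.6), 135: np.float64(32.6), 150: np.float64(33.2), 165: np.float64(33.1), 180: np.float64(33.1), 195: np.float64(33.7), 210: np.float64(34.0), 225: np.float64(33.9), 240: np.float64(33.9), 255: np.float64(33.9), 270: np.float64(34.1), 285: np.float64(33.5), 300: np.float64(33.4), 315: np.float64(33.2), 330: np.float64(3
[... 2695 characters left out ...]
), 270: np.float64(30.2), 285: np.float64(29.7), 300: np.float64(32.3), 315: np.float64(33.5), 330: np.float64(33.0), 345: np.float64(32.8)}
side plug0 172 {0: np.float64(30.8), 15: np.float64(30.3), 30: np.float64(30.7), 45: np.float64(31.5), 60: np.float64(31.5), 75: np.float64(31.1), 90: np.float64(30.5), 105: np.float64(31.0), 120: np.float64(30.6), 135: np.float64(30.3), 150: np.float64(30.7), 165: np.float64(30.8), 180: np.float64(30.9), 195: np.float64(30.4), 210: np.float64(30.6), 225: np.float64(31.7), 240: np.float64(31.3), 255: np.float64(29.3), 270: np.float64(26.1), 285: np.float64(24.6), 300: np.float64(29.4), 315: np.float64(32.2), 330: np.float64(33.3), 345: np.float64(32.6)}
```

Combined over both cameras, the relative offset is about (+1.4, +6.6) mm. I'll apply it with the tilt correction and stop just above the rim.

{"op": "send_rows", "data": {"fingers": [0, 0, 0, 0, 0, 0, 0, 0, 0], "dp": [[1.4, 6.6, 0], [1.4, 6.6, 0], [1.4, 6.6, -10], [1.4, 6.6, -20], [1.4, 6.6, -30], [1.4, 6.6, -40], [1.4, 6.6, -43], [1.4, 6.6, -43], [1.4, 6.6, -43]], "turn": [[0, -0.007, 0], [0, -0.007, 0], [0, -0.007, 0], [0, -0.007, 0], [0, -0.007, 0], [0, -0.007, 0], [0, -0.007, 0], [0, -0.007, 0], [0, -0.007, 0]]}}

```text
time_s: 6.95
position: [0.4953, 0.1952, 0.1333]
tcp_rot: [[-0.001, 0.563, 0.827], [0.0, 0.827, -0.563], [-1.0, -0.0, -0.001]]
force: [-0.8, 0.1, -1.0]
opening: 0.153
```

```bash
python3 - <<'E'
from fit import *
s=bot.read_state();print(s["time_s"],s["position"],s["tcp_rot"],s["force"],s["moment"],s["opening"])
for n in("side","top"):
    c=bot.capture(n);W=pts(c);np.save(n+"6.npy",W)
    im=c["img"];im=im[230:380,250:400] if n=="side" else im[200:350,150:300]
    cv2.imwrite(f"pics/{n}6.png",cv2.resize(im,None,fx=4,fy=4))
    flange(W,np.array([.4953,.1952]),.1265,n)
s=bot.read_state();print(s["time_s"],s["position"],s["tcp_rot"][:,0])
E
```

```text
6.95 [0.4953057  0.19515025 0.13326586] [[-5.97754613e-04  5.62604585e-01  8.26725906e-01]
 [ 3.28435970e-04  8.26726120e-01 -5.62604492e-01]
 [-9.99999767e-01 -6.47729052e-05 -6.78958934e-04]] [-0.82868196  0.12483148 -1.04709226] [-0.0260341  -0.06507747 -0.02274339] 0.15349219573730302
side 282 {0: np.float64(30.8), 15: np.float64(30.6), 30: np.float64(30.8), 45: np.float64(31.0), 60: np.float64(30.7), 75: np.float64(31.1), 90: np.float64(31.2), 105: np.float64(32.1), 120: np.float64(32.3), 135: np.float64(31.4), 150: np.float64(31.8), 165: np.float64(32.0), 180: np.float64(31.0), 195: np.float64(28.6), 210: np.float64(30.2), 225: np.float64(31.5), 240: np.float64(30.9), 255: np.float64(28.3), 270: np.float64(23.8), 285: np.float64(23.6), 300: np.float64(27.8), 315: np.float64(30.4), 330: np.float64(31.1), 345: np.float64(30.1)}
top 162 {0: np.float64(11.1), 15: np.float64(2.9), 30: np.float64(-5.5), 45: np.float64(-12.7), 60: np.float64(-10.5), 75: np.float64(-6.6), 90: np.float64(-1.6), 105: np.float64(5.3), 120: np.float64(12.8), 135: np.float64(19.5), 150: np.float64(25.1), 165: np.float64(28.9), 180: np.float64(31.0), 195: np.float64(31.6), 210: np.float64(32.0), 225: np.float64(32.4), 240: np.float64(32.7), 255: np.float64(33.1), 270: np.float64(32.7), 285: np.float64(33.1), 300: np.float64(32.3), 315: np.float64(29.4), 330: np.float64(24.8), 345: np.float64(18.5)}
7.05 [0.49583221 0.19527473 0.13403087] [ 1.10931782e-03  6.64636338e-04 -9.99999164e-01]
```

View pics/side6.png

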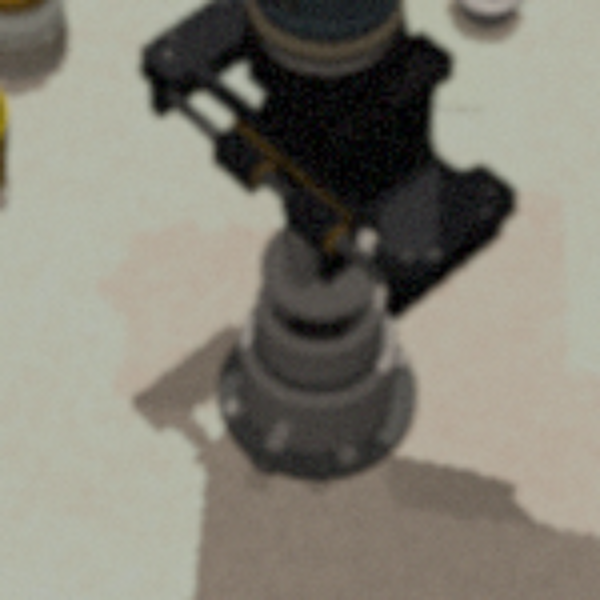

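The plug hangs centred over the neck, with the flange at about (320,285) in the side crop and an even gap around it. Lowering gently.

{"op": "send_rows", "data": {"fingers": [0, 0, 0, 0, 0, 0], "dp": [[-0.5, 0.2, -2], [-0.5, 0.2, -4], [-0.5, 0.2, -6], [-0.5, 0.2, -8], [-0.5, 0.2, -9], [-0.5, 0.2, -9]], "turn": [[0, 0, 0], [0, 0, 0], [0, 0, 0], [0, 0, 0], [0, 0, 0], [0, 0, 0]]}}

```text
time_s: 7.55
position: [0.4951, 0.1954, 0.1247]
tcp_rot: [[0.001, 0.563, 0.827], [0.001, 0.827, -0.563], [-1.0, 0.001, 0.0]]
force: [-0.0, 0.5, -1.5]
opening: 0.156
```

{"op": "send_rows", "data": {"fingers": [0, 0, 0], "dp": [[0, 0, -1.5], [0, 0, -2], [0, 0, -2]], "turn": [[0, 0, 0], [0, 0, 0], [0, 0, 0]]}}

```text
time_s: 7.8
position: [0.495, 0.1954, 0.1226]
tcp_rot: [[0.0, 0.563, 0.827], [0.0, 0.827, -0.563], [-1.0, 0.0, -0.0]]
force: [-0.7, 0.0, -2.0]
opening: 0.16
```

{"op": "send_rows", "data": {"fingers": [0, 0, 0], "dp": [[0, 0, -1.5], [0, 0, -2], [0, 0, -2]], "turn": [[0, 0, 0], [0, 0, 0], [0, 0, 0]]}}

```text
time_s: 8.05
position: [0.4949, 0.1954, 0.1204]
tcp_rot: [[-0.0, 0.563, 0.827], [0.0, 0.827, -0.563], [-1.0, 0.0, -0.0]]
force: [-0.2, 0.3, -1.8]
opening: 0.158
```

{"op": "send_rows", "data": {"fingers": [0, 0, 0], "dp": [[0, 0, -1], [0, 0, -1.5], [0, 0, -1.5]], "turn": [[0, 0, 0], [0, 0, 0], [0, 0, 0]]}}

```text
time_s: 8.3
position: [0.4948, 0.1953, 0.1188]
tcp_rot: [[-0.0, 0.563, 0.827], [0.0, 0.827, -0.563], [-1.0, 0.0, -0.001]]
force: [-0.1, -0.7, -1.5]
opening: 0.158
```

{"op": "send_rows", "data": {"fingers": [0, 0, 0], "dp": [[0, 0, -0.5], [0, 0, -1], [0, 0, -1]], "turn": [[0, 0, 0], [0, 0, 0], [0, 0, 0]]}}

```text
time_s: 8.55
position: [0.4948, 0.1953, 0.1177]
tcp_rot: [[-0.001, 0.563, 0.827], [0.0, 0.827, -0.563], [-1.0, -0.0, -0.001]]
force: [0.0, -0.2, -2.3]
opening: 0.161
```

{"op": "send_rows", "data": {"fingers": [0, 0, 0], "dp": [[0.4, 0, -0.5], [0.4, 0, -1], [0.4, 0, -1]], "turn": [[0, 0, 0], [0, 0, 0], [0, 0, 0]]}}

```text
time_s: 8.8
position: [0.4951, 0.1953, 0.1166]
tcp_rot: [[-0.001, 0.563, 0.827], [0.0, 0.827, -0.563], [-1.0, -0.0, -0.001]]
force: [0.1, -0.9, -2.4]
opening: 0.158
```

{"op": "send_rows", "data": {"fingers": [0, 0, 0], "dp": [[0, 0, -0.5], [0, 0, -1], [0, 0, -1]], "turn": [[0, 0, 0], [0, 0, 0], [0, 0, 0]]}}

```text
time_s: 9.05
position: [0.4952, 0.1953, 0.1156]
tcp_rot: [[-0.001, 0.563, 0.827], [0.0, 0.827, -0.563], [-1.0, -0.0, -0.001]]
force: [1.0, -0.3, -1.2]
opening: 0.16
```

{"op": "send_rows", "data": {"fingers": [0, 0, 0], "dp": [[0, 0, -0.5], [0, 0, -1], [0, 0, -1]], "turn": [[0, 0, 0], [0, 0, 0], [0, 0, 0]]}}

```text
time_s: 9.3
position: [0.4953, 0.1954, 0.1152]
tcp_rot: [[-0.0, 0.563, 0.827], [0.0, 0.827, -0.563], [-1.0, 0.0, -0.0]]
force: [-1.4, -0.5, 4.2]
opening: 0.16
```

Contact on the ridges: 4 N up, flange about 8 mm above the rim. Loosening the fingers slightly so that the plug can slide.

{"op": "send_rows", "data": {"fingers": [0.18, 0.18, 0.18, 0.18], "dp": [[0, 0, 0], [0, 0, 0], [0, 0, 0], [0, 0, 0]], "turn": [[0, 0, 0], [0, 0, 0], [0, 0, 0], [0, 0, 0]]}}

```text
time_s: 9.63
position: [0.4953, 0.1954, 0.115]
tcp_rot: [[-0.0, 0.563, 0.827], [0.0, 0.827, -0.563], [-1.0, 0.0, -0.0]]
force: [0.1, 0.7, 1.1]
opening: 0.181
```

```bash
cat > look.py <<'E'
from fit import *
import sys
s=bot.read_state();np.set_printoptions(precision=4,suppress=True);print(s["time_s"],s["position"],"yaw",np.degrees(np.arctan2(s["tcp_rot"][1,2],s["tcp_rot"][0,2])),s["tcp_rot"][:,0],s["force"],s["moment"],s["opening"],"q6",s["joint_positions"][5])
c=bot.capture("side");W=pts(c);k=sys.argv[1]
cv2.imwrite(f"pics/s{k}.png",cv2.resize(c["img"][230:380,250:400],None,fx=4,fy=4))
# flange top height: patch facing camera +y side of the flange
P=near(W,np.array([.4953,.1953]),.034,.085,.135)
P=P[(P[:,1]>.1953+.014)]
r=np.hypot(P[:,0]-.4953,P[:,1]-.1953)
P=P[r<.028]
if len(P)>5:
    print("flange z mm",np.percentile(P[:,2]*1e3,[10,25,50,75,90]),len(P))
    A=np.c_[P[:,:2]-[.4953,.1953],np.ones(len(P))];print("plane",np.linalg.lstsq(A,P[:,2],rcond=None)[0])
E
python3 look.py 7
```

```text
9.6333 [0.4953 0.1954 0.115 ] yaw -34.237172542971024 [-0.0003  0.0004 -1.    ] [0.1194 0.6707 1.1047] [-0.0374 -0.0669  0.0469] 0.1810940323443575 q6 43.692587823657014
flange z mm [ 95.0347 107.7317 109.7195 116.7073 127.3338] 167
plane [ 0.1544 -1.3386  0.137 ]
```

View pics/s7.png

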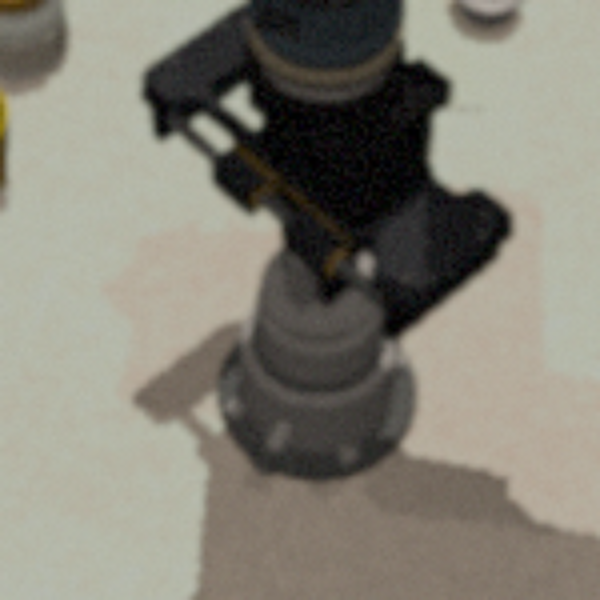

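The plug sits in the neck with its flange at about (320,320) in the crop, level and above the rim. Turning counter-clockwise in small steps.

{"op": "send_rows", "data": {"fingers": [0.18, 0.18, 0.18, 0.18], "dp": [[0, 0, 0], [0, 0, 0], [0, 0, 0], [0, 0, 0]], "turn": [[0, 0, 0.05], [0, 0, 0.1], [0, 0, 0.15], [0, 0, 0.15]]}}

```text
time_s: 10.02
position: [0.4955, 0.1954, 0.115]
tcp_rot: [[-0.0, 0.432, 0.902], [0.0, 0.902, -0.432], [-1.0, 0.0, -0.0]]
force: [0.1, -0.2, 1.0]
opening: 0.176
```

```bash
cat >> look.py <<'E'
Q=near(W,np.array([.4953,.1953]),.034,.098,.113);Q=Q[Q[:,1]>.1953+.012]
h,e=np.histogram(Q[:,2]*1e3,np.arange(98,113.5,.5));print("hist",dict(zip(e[:-1],h)))
E
python3 look.py 8
```

```text
10.0167 [0.4955 0.1954 0.115 ] yaw -25.600992442927044 [-0.0001  0.0004 -1.    ] [ 0.1265 -0.176   0.9777] [-0.0546 -0.0933 -0.0263] 0.17555808642844498 q6 35.0573700815452
flange z mm [ 95.3329 107.2765 109.7436 115.766  129.6268] 156
plane [ 0.0898 -1.2604  0.1359]
hist {np.float64(98.0): np.int64(4), np.float64(98.5): np.int64(2), np.float64(99.0): np.int64(1), np.float64(99.5): np.int64(0), np.float64(100.0): np.int64(0), np.float64(100.5): np.int64(0), np.float64(101.0): np.int64(1), np.float64(101.5): np.int64(0), np.float64(102.0): np.int64(0), np.float64(102.5): np.int64(0), np.float64(103.0): np.int64(0), np.float64(103.5): np.int64(2), np.float64(104.0): np.int64(5), np.float64(104.5): np.int64(7), np.float64(105.0): np.int64(4), np.float64(105.5): np.int64(4), np.float64(106.0): np.int64(6), np.float64(106.5): np.int64(8), np.float64(107.0): np.int64(12), np.float64(107.5): np.int64(14), np.float64(108.0): np.int64(14), np.float64(108.5): np.int64(16), np.float64(109.0): np.int64(11), np.float64(109.5): np.int64(26), np.float64(110.0): np.int64(10), np.float64(110.5): np.int64(11), np.float64(111.0): np.int64(11), np.float64(111.5): np.int64(8), np.float64(112.0): np.int64(2), np.float64(112.5): np.int64(5)}
```

{"op": "send_rows", "data": {"fingers": [0.18, 0.18, 0.18], "dp": [[0, 0, 0], [0, 0, 0], [0, 0, 0]], "turn": [[0, 0, 0.05], [0, 0, 0.1], [0, 0, 0.1]]}}

```text
time_s: 10.32
position: [0.4956, 0.1954, 0.1151]
tcp_rot: [[0.0, 0.342, 0.94], [0.0, 0.94, -0.342], [-1.0, 0.0, 0.0]]
force: [0.7, 0.6, 0.1]
opening: 0.178
```

```bash
cat > st.py <<'E'
from h import *
s=bot.read_state();np.set_printoptions(precision=3,suppress=True);print(s["time_s"],s["position"],"yaw",np.radians(s["joint_positions"][0]-s["joint_positions"][5]),s["force"],s["moment"],s["opening"])
E
python3 st.py
```

```text
10.3167 [0.496 0.195 0.115] yaw -0.3485878931898476 [0.723 0.594 0.051] [-0.    -0.142  0.019] 0.1780735603798876
```

{"op": "send_rows", "data": {"fingers": [0.18, 0.18, 0.18], "dp": [[-0.3, 0, 0], [-0.3, 0, 0], [-0.3, 0, 0]], "turn": [[0, 0, 0.05], [0, 0, 0.1], [0, 0, 0.1]]}}

```text
time_s: 10.57
position: [0.4955, 0.1954, 0.1153]
tcp_rot: [[0.001, 0.248, 0.969], [0.001, 0.969, -0.248], [-1.0, 0.001, 0.0]]
force: [-0.0, -0.3, 0.4]
opening: 0.183
```

```bash
python3 look.py 9
```

```text
10.5667 [0.4955 0.1954 0.1153] yaw -14.33007298591473 [ 0.0006  0.0005 -1.    ] [-0.0079 -0.2792  0.3671] [ 0.034  -0.0623 -0.0049] 0.18270508853476838 q6 23.790459218413027
flange z mm [ 94.877  108.5614 111.0386 117.1927 127.9352] 154
plane [ 0.1777 -1.2852  0.1371]
hist {np.float64(98.0): np.int64(5), np.float64(98.5): np.int64(0), np.float64(99.0): np.int64(3), np.float64(99.5): np.int64(0), np.float64(100.0): np.int64(1), np.float64(100.5): np.int64(1), np.float64(101.0): np.int64(0), np.float64(101.5): np.int64(0), np.float64(102.0): np.int64(0), np.float64(102.5): np.int64(0), np.float64(103.0): np.int64(0), np.float64(103.5): np.int64(1), np.float64(104.0): np.int64(1), np.float64(104.5): np.int64(3), np.float64(105.0): np.int64(4), np.float64(105.5): np.int64(2), np.float64(106.0): np.int64(3), np.float64(106.5): np.int64(5), np.float64(107.0): np.int64(5), np.float64(107.5): np.int64(9), np.float64(108.0): np.int64(10), np.float64(108.5): np.int64(19), np.float64(109.0): np.int64(10), np.float64(109.5): np.int64(16), np.float64(110.0): np.int64(16), np.float64(110.5): np.int64(14), np.float64(111.0): np.int64(14), np.float64(111.5): np.int64(15), np.float64(112.0): np.int64(11), np.float64(112.5): np.int64(7)}
```

It is riding up, about 1 mm so far. Continuing counter-clockwise.

{"op": "send_rows", "data": {"fingers": [0.18, 0.18, 0.18], "dp": [[-0.2, 0, 0], [-0.2, 0, 0], [-0.2, 0, 0]], "turn": [[0, 0, 0.05], [0, 0, 0.1], [0, 0, 0.1]]}}

```text
time_s: 10.87
position: [0.4954, 0.1955, 0.1153]
tcp_rot: [[0.001, 0.152, 0.988], [0.001, 0.988, -0.152], [-1.0, 0.001, 0.001]]
force: [0.8, -0.5, 1.1]
opening: 0.177
```

```bash
python3 st.py
```

```text
10.8667 [0.495 0.195 0.115] yaw -0.1524313290474136 [ 0.819 -0.455  1.109] [-0.098 -0.081 -0.006] 0.17715768937551948
```

{"op": "send_rows", "data": {"fingers": [0.18, 0.18, 0.18], "dp": [[-0.2, 0, 0], [-0.2, 0, 0], [-0.2, 0, 0]], "turn": [[0, 0, 0.05], [0, 0, 0.1], [0, 0, 0.1]]}}

```text
time_s: 11.12
position: [0.4954, 0.1955, 0.1155]
tcp_rot: [[0.001, 0.055, 0.999], [0.001, 0.999, -0.055], [-1.0, 0.001, 0.001]]
force: [-0.1, -0.0, 1.3]
opening: 0.184
```

```bash
python3 look.py 10
```

```text
11.1167 [0.4954 0.1955 0.1155] yaw -3.1340848106986465 [ 0.0012  0.0008 -1.    ] [-0.1201 -0.0037  1.3453] [ 0.0138 -0.0755 -0.0241] 0.18364854259471966 q6 12.591110569556328
flange z mm [ 95.3314 108.7261 110.9954 115.2174 125.7175] 154
plane [ 0.1243 -0.5429  0.1221]
hist {np.float64(98.0): np.int64(3), np.float64(98.5): np.int64(4), np.float64(99.0): np.int64(0), np.float64(99.5): np.int64(0), np.float64(100.0): np.int64(0), np.float64(100.5): np.int64(0), np.float64(101.0): np.int64(0), np.float64(101.5): np.int64(0), np.float64(102.0): np.int64(0), np.float64(102.5): np.int64(0), np.float64(103.0): np.int64(0), np.float64(103.5): np.int64(0), np.float64(104.0): np.int64(1), np.float64(104.5): np.int64(2), np.float64(105.0): np.int64(2), np.float64(105.5): np.int64(2), np.float64(106.0): np.int64(2), np.float64(106.5): np.int64(4), np.float64(107.0): np.int64(6), np.float64(107.5): np.int64(5), np.float64(108.0): np.int64(11), np.float64(108.5): np.int64(18), np.float64(109.0): np.int64(9), np.float64(109.5): np.int64(14), np.float64(110.0): np.int64(14), np.float64(110.5): np.int64(20), np.float64(111.0): np.int64(9), np.float64(111.5): np.int64(21), np.float64(112.0): np.int64(9), np.float64(112.5): np.int64(7)}
```

{"op": "send_rows", "data": {"fingers": [0.18, 0.18, 0.18], "dp": [[-0.1, -0.1, -0.5], [-0.1, -0.1, -0.5], [-0.1, -0.1, -0.5]], "turn": [[0, 0, 0.05], [0, 0, 0.1], [0, 0, 0.1]]}}

```text
time_s: 11.42
position: [0.4954, 0.1954, 0.1152]
tcp_rot: [[0.002, -0.043, 0.999], [0.001, 0.999, 0.043], [-1.0, 0.001, 0.002]]
force: [0.4, -0.0, 1.8]
opening: 0.182
```

```bash
python3 look.py 11
```

```text
11.4167 [0.4954 0.1954 0.1152] yaw 2.437548470462746 [ 0.0017  0.0009 -1.    ] [ 0.4201 -0.0337  1.8407] [ 0.0054 -0.1434 -0.0147] 0.18190537727780448 q6 6.9998819932629965
flange z mm [ 94.2929 108.7755 111.3183 116.2942 128.3211] 150
plane [ 0.0215 -0.7672  0.1275]
hist {np.float64(98.0): np.int64(4), np.float64(98.5): np.int64(1), np.float64(99.0): np.int64(2), np.float64(99.5): np.int64(1), np.float64(100.0): np.int64(0), np.float64(100.5): np.int64(0), np.float64(101.0): np.int64(0), np.float64(101.5): np.int64(0), np.float64(102.0): np.int64(0), np.float64(102.5): np.int64(0), np.float64(103.0): np.int64(1), np.float64(103.5): np.int64(0), np.float64(104.0): np.int64(0), np.float64(104.5): np.int64(1), np.float64(105.0): np.int64(3), np.float64(105.5): np.int64(1), np.float64(106.0): np.int64(1), np.float64(106.5): np.int64(3), np.float64(107.0): np.int64(2), np.float64(107.5): np.int64(4), np.float64(108.0): np.int64(9), np.float64(108.5): np.int64(14), np.float64(109.0): np.int64(14), np.float64(109.5): np.int64(16), np.float64(110.0): np.int64(18), np.float64(110.5): np.int64(8), np.float64(111.0): np.int64(21), np.float64(111.5): np.int64(11), np.float64(112.0): np.int64(16), np.float64(112.5): np.int64(9)}
```

{"op": "send_rows", "data": {"fingers": [0.18, 0.18, 0.18], "dp": [[-0.1, -0.1, -0.2], [-0.1, -0.1, -0.2], [-0.1, -0.1, -0.2]], "turn": [[0, 0, 0.05], [0, 0, 0.1], [0, 0, 0.1]]}}

```text
time_s: 11.72
position: [0.4954, 0.1953, 0.115]
tcp_rot: [[0.002, -0.14, 0.99], [0.001, 0.99, 0.14], [-1.0, 0.001, 0.002]]
force: [-0.2, -0.3, 1.5]
opening: 0.183
```

```bash
python3 look.py 12
```

```text
11.7167 [0.4954 0.1953 0.115 ] yaw 8.028772661258289 [ 0.0018  0.0011 -1.    ] [-0.1543 -0.3226  1.4901] [ 0.0447 -0.1047 -0.0609] 0.1833360710436235 q6 1.388552195482065
flange z mm [ 94.6762 109.3866 112.1856 115.5104 126.2477] 144
plane [-0.0125 -0.8499  0.129 ]
hist {np.float64(98.0): np.int64(2), np.float64(98.5): np.int64(1), np.float64(99.0): np.int64(2), np.float64(99.5): np.int64(2), np.float64(100.0): np.int64(1), np.float64(100.5): np.int64(1), np.float64(101.0): np.int64(0), np.float64(101.5): np.int64(0), np.float64(102.0): np.int64(0), np.float64(102.5): np.int64(0), np.float64(103.0): np.int64(0), np.float64(103.5): np.int64(0), np.float64(104.0): np.int64(0), np.float64(104.5): np.int64(0), np.float64(105.0): np.int64(0), np.float64(105.5): np.int64(0), np.float64(106.0): np.int64(5), np.float64(106.5): np.int64(2), np.float64(107.0): np.int64(2), np.float64(107.5): np.int64(5), np.float64(108.0): np.int64(8), np.float64(108.5): np.int64(8), np.float64(109.0): np.int64(9), np.float64(109.5): np.int64(6), np.float64(110.0): np.int64(15), np.float64(110.5): np.int64(16), np.float64(111.0): np.int64(16), np.float64(111.5): np.int64(11), np.float64(112.0): np.int64(17), np.float64(112.5): np.int64(13)}
```

{"op": "send_rows", "data": {"fingers": [0.18, 0.18, 0.18], "dp": [[-0.1, 0, 1], [-0.1, 0, 2], [-0.1, 0, 2]], "turn": [[-0.001, 0.002, 0.05], [-0.001, 0.002, 0.1], [-0.001, 0.002, 0.1]]}}

```text
time_s: 12.02
position: [0.4947, 0.1951, 0.1164]
tcp_rot: [[-0.002, -0.236, 0.972], [-0.0, 0.972, 0.236], [-1.0, 0.0, -0.002]]
force: [-0.1, -0.3, 0.2]
opening: 0.18
```

```bash
sed -i 's/print("hist".*/print("med",np.median(Q[:,2]),len(Q))/' look.py; python3 look.py 13
```

```text
12.0167 [0.4947 0.1951 0.1164] yaw 13.625710216552768 [-0.0016 -0.0004 -1.    ] [-0.0664 -0.2638  0.1983] [ 0.0457 -0.1121  0.0353] 0.17979295857570124 q6 -4.138887084978991
flange z mm [ 95.4403 110.8983 112.9536 115.9581 127.1054] 145
plane [-0.0604 -0.9933  0.1327]
med 0.11089828832631787 121
```

{"op": "send_rows", "data": {"fingers": [0.18, 0.18, 0.18], "dp": [[0, 0, 0], [0, 0, 0], [0, 0, 0]], "turn": [[0, 0, 0.05], [0, 0, 0.1], [0, 0, 0.1]]}}

```text
time_s: 12.32
position: [0.4949, 0.1951, 0.1164]
tcp_rot: [[-0.001, -0.329, 0.944], [-0.0, 0.944, 0.329], [-1.0, 0.0, -0.001]]
force: [-0.2, -0.3, 0.9]
opening: 0.182
```

```bash
python3 look.py 14
```

```text
12.3167 [0.4949 0.1951 0.1164] yaw 19.18198761973721 [-0.0013 -0.0004 -1.    ] [-0.1504 -0.3429  0.9029] [ 0.0514 -0.0261  0.0055] 0.1818313921806468 q6 -9.685186682106991
flange z mm [ 94.8738 109.9462 112.7419 117.6701 128.8554] 162
plane [-0.0658 -0.9031  0.131 ]
med 0.11119042441212457 121
```

{"op": "send_rows", "data": {"fingers": [0.18, 0.18, 0.18], "dp": [[0.3, 0.2, 0.5], [0.3, 0.2, 1], [0.3, 0.2, 1]], "turn": [[0, 0, 0.05], [0, 0, 0.1], [0, 0, 0.1]]}}

```text
time_s: 12.62
position: [0.4947, 0.1952, 0.117]
tcp_rot: [[-0.002, -0.419, 0.908], [-0.001, 0.908, 0.419], [-1.0, 0.0, -0.002]]
force: [-0.1, 0.4, -0.0]
opening: 0.182
```

```bash
python3 look.py 15
```

```text
12.6167 [0.4947 0.1952 0.117 ] yaw 24.76055879388776 [-0.0021 -0.0009 -1.    ] [-0.1186  0.3755 -0.0123] [-0.0534 -0.1716 -0.0027] 0.1820093248765791 q6 -15.227244887183755
flange z mm [ 94.7903 111.4059 113.6167 118.6252 127.774 ] 158
plane [-0.1006 -0.6546  0.126 ]
med 0.1113969151067401 106
```

{"op": "send_rows", "data": {"fingers": [0.18, 0.18, 0.18], "dp": [[0, 0, 0], [0, 0, 0], [0, 0, 0]], "turn": [[0, 0, 0.05], [0, 0, 0.1], [0, 0, 0.1]]}}

```text
time_s: 12.92
position: [0.4948, 0.1953, 0.1169]
tcp_rot: [[-0.002, -0.505, 0.863], [-0.001, 0.863, 0.505], [-1.0, 0.0, -0.002]]
force: [-0.4, -0.0, -0.9]
opening: 0.18
```

```bash
python3 look.py 16
```

```text
12.9167 [0.4948 0.1953 0.1169] yaw 30.326184290312987 [-0.0019 -0.001  -1.    ] [-0.3831 -0.0015 -0.9401] [ 0.0374 -0.1484 -0.0113] 0.18013807285963354 q6 -20.77512185725217
flange z mm [ 94.3857 111.0509 113.2481 119.5224 128.228 ] 160
plane [-0.0531 -1.1317  0.1358]
med 0.11101869733530345 119
```

View pics/s16.png

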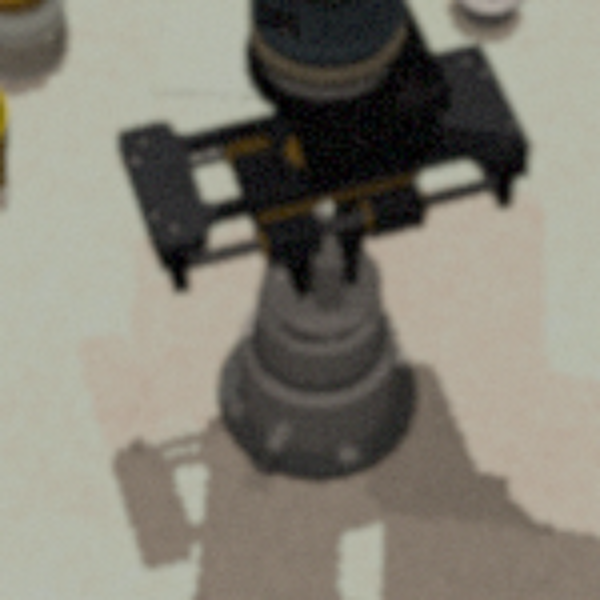

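The plug follows the fingers, stays level and is still on top of the thread, with a gap visible under the flange. Continuing.

{"op": "send_rows", "data": {"fingers": [0.18, 0.18, 0.18], "dp": [[0.3, 0, 0.5], [0.3, 0, 1], [0.3, 0, 1]], "turn": [[0, 0, 0.05], [0, 0, 0.1], [0, 0, 0.1]]}}

```text
time_s: 13.22
position: [0.4951, 0.1953, 0.1178]
tcp_rot: [[-0.002, -0.586, 0.81], [-0.001, 0.81, 0.586], [-1.0, 0.0, -0.002]]
force: [-0.1, 0.7, -0.2]
opening: 0.178
```

```bash
python3 look.py 17
```

```text
13.2167 [0.4951 0.1953 0.1178] yaw 35.88547394889905 [-0.002  -0.0012 -1.    ] [-0.1252  0.7179 -0.2396] [ 0.1241 -0.2114  0.0063] 0.17831106482371725 q6 -26.322430205458275
flange z mm [ 95.3938 110.1123 112.287  116.8546 127.6443] 157
plane [-0.0634 -1.2163  0.1369]
med 0.11089875119128201 147
```

{"op": "send_rows", "data": {"fingers": [0.18, 0.18, 0.18], "dp": [[0.2, 0, 0], [0.2, 0, 0], [0.2, 0, 0]], "turn": [[0, 0, 0.05], [0, 0, 0.1], [0, 0, 0.1]]}}

```text
time_s: 13.52
position: [0.495, 0.1952, 0.1177]
tcp_rot: [[-0.003, -0.662, 0.749], [-0.002, 0.749, 0.662], [-1.0, 0.0, -0.003]]
force: [0.3, -0.8, -1.6]
opening: 0.183
```

```bash
python3 look.py 18
```

```text
13.5167 [0.495  0.1952 0.1177] yaw 41.45602094950986 [-0.0025 -0.0017 -1.    ] [ 0.3497 -0.7949 -1.6087] [-0.103  -0.1308 -0.0587] 0.18260351198966926 q6 -31.870219232253692
flange z mm [101.7761 103.1442 105.6722 118.268  129.0384] 144
plane [-0.057  -1.39    0.1366]
med 0.10379510860424979 187
```

The flange fell about 7 mm, from 111 to 103.5 mm, so the plug has dropped into the thread start. I'll hold still briefly and verify.

{"op": "send_rows", "data": {"fingers": [0.18, 0.18, 0.18, 0.18], "dp": [[0.2, 0, -3], [0.2, 0, -6], [0.2, 0, -9], [0.2, 0, -9]], "turn": [[-0.001, -0.001, 0], [-0.001, -0.001, 0], [-0.001, -0.001, 0], [-0.001, -0.001, 0]]}}

```text
time_s: 13.9
position: [0.4949, 0.1951, 0.1079]
tcp_rot: [[-0.002, -0.66, 0.751], [-0.003, 0.751, 0.66], [-1.0, -0.0, -0.004]]
force: [-0.1, -0.5, -0.5]
opening: 0.18
```

```bash
python3 look.py 19
```

```text
13.9 [0.4949 0.1951 0.1079] yaw 41.328130880390894 [-0.0024 -0.0027 -1.    ] [-0.0659 -0.5263 -0.4816] [ 0.0755 -0.1329 -0.016 ] 0.17957258145505653 q6 -31.6503358833834
flange z mm [101.6746 103.4442 105.5897 116.1039 127.9647] 156
plane [-0.0854 -1.3585  0.1357]
med 0.1042453148204926 190
```

View pics/s19.png

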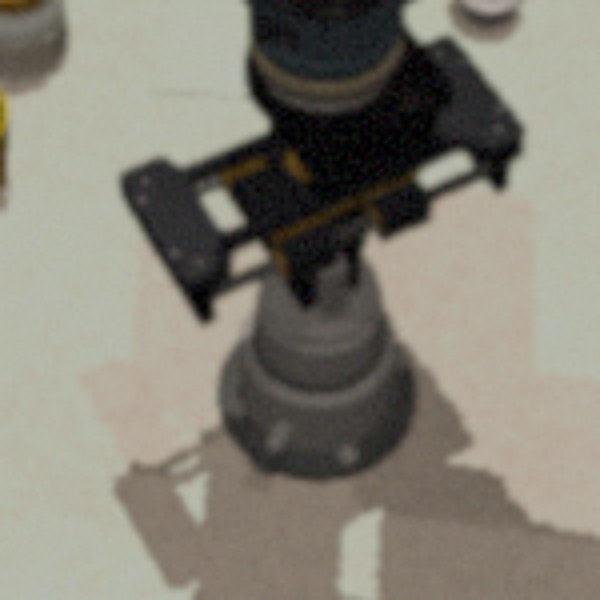

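The flange is now close above the rim, with only a thin gap at about (320,330) in the crop, and level. Driving clockwise now.

{"op": "send_rows", "data": {"fingers": [0.17, 0.17, 0.17, 0.17, 0.17], "dp": [[0.2, 0.1, 0], [0.3, 0.2, 0], [0.3, 0.2, 0], [0.3, 0.2, 0], [0.3, 0.2, 0]], "turn": [[0.002, -0.002, -0.05], [0.002, -0.002, -0.1], [0.002, -0.002, -0.15], [0.002, -0.002, -0.2], [0.002, -0.002, -0.2]]}}

```text
time_s: 14.37
position: [0.4954, 0.1954, 0.1081]
tcp_rot: [[-0.0, -0.497, 0.868], [-0.0, 0.868, 0.497], [-1.0, -0.0, -0.0]]
force: [-0.4, 0.9, 0.3]
opening: 0.168
```

```bash
python3 look.py 20
```

```text
14.3667 [0.4954 0.1954 0.1081] yaw 29.808352571076526 [-0.0004 -0.0003 -1.    ] [-0.3762  0.8686  0.2872] [-0.017  -0.1091  0.0412] 0.16843016686030646 q6 -20.29095472793509
flange z mm [102.1129 103.4035 105.4096 116.8411 128.1876] 153
plane [-0.0924 -1.0945  0.1306]
med 0.10393782609821961 202
```

{"op": "send_rows", "data": {"fingers": [0.17, 0.17, 0.17, 0.17, 0.17], "dp": [[0, 0, 0], [0, 0, 0], [0, 0, 0], [0, 0, 0], [0, 0, 0]], "turn": [[0, 0, -0.05], [0, 0, -0.1], [0, 0, -0.15], [0, 0, -0.2], [0, 0, -0.2]]}}

```text
time_s: 14.83
position: [0.4956, 0.1955, 0.1081]
tcp_rot: [[0.0, -0.317, 0.948], [-0.0, 0.948, 0.317], [-1.0, -0.0, 0.0]]
force: [-0.3, -0.0, 0.3]
opening: 0.168
```

```bash
python3 look.py 21
```

```text
14.8333 [0.4956 0.1955 0.1081] yaw 18.472732607491206 [ 0.0001 -0.0001 -1.    ] [-0.3198 -0.0106  0.2767] [ 0.0094 -0.0802  0.0602] 0.16754313450947733 q6 -8.958517101033435
flange z mm [101.9981 103.6382 105.9988 117.6376 128.229 ] 154
plane [-0.0874 -1.0069  0.1297]
med 0.1042829026954118 194
```

{"op": "send_rows", "data": {"fingers": [0.17, 0.17, 0.17, 0.17, 0.17], "dp": [[0, 0, 0], [0, 0, 0], [0, 0, 0], [0, 0, 0], [0, 0, 0]], "turn": [[0, 0, -0.05], [0, 0, -0.1], [0, 0, -0.15], [0, 0, -0.2], [0, 0, -0.2]]}}

```text
time_s: 15.3
position: [0.4957, 0.1955, 0.1082]
tcp_rot: [[0.0, -0.125, 0.992], [-0.0, 0.992, 0.125], [-1.0, -0.0, 0.0]]
force: [0.2, -0.1, 0.2]
opening: 0.173
```

```bash
python3 look.py 22
```

```text
15.3 [0.4957 0.1955 0.1082] yaw 7.156932788708491 [ 0.0003 -0.0001 -1.    ] [ 0.1672 -0.1311  0.2483] [ 0.0289 -0.0812  0.0069] 0.1733787668829012 q6 2.3581788569151843
flange z mm [102.153  103.5348 105.7607 118.1727 127.4634] 148
plane [-0.1105 -0.673   0.1237]
med 0.10411828243730326 193
```

```bash
python3 - <<'E'
import cv2,numpy as np
a=[cv2.resize(cv2.imread(f"pics/s{k}.png")[200:400,200:420],None,fx=1.7,fy=1.7) for k in(19,22)]
cv2.imwrite("pics/c22.png",np.hstack(a))
E
```

```text
(no output)
```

View pics/c22.png

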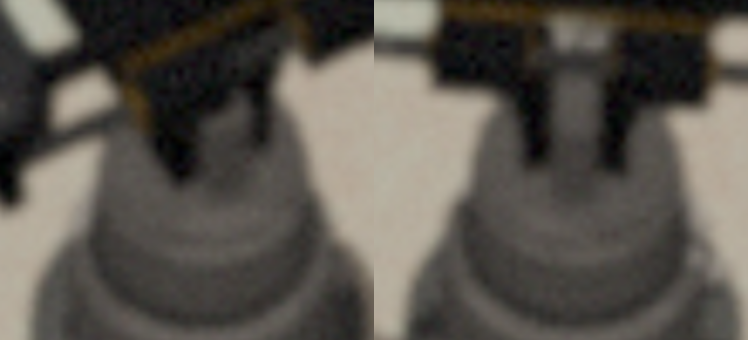

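```bash
cat > fz.py <<'E'
from fit import *
import sys
c=bot.capture("side");W=pts(c);np.save(f"W{sys.argv[1]}.npy",W)
s=bot.read_state();print(s["time_s"],"mz",s["moment"][2],"yaw",s["joint_positions"][0]-s["joint_positions"][5],s["position"])
P=near(W,np.array([.4953,.1953]),.031,.085,.112);d=P[:,:2]-[.4953,.1953]
r=np.hypot(*d.T)
for a in(0,30,60,75,90,105,120,150,180):
    t=np.degrees(np.arctan2(d[:,1],d[:,0]));m=(abs(t-a)<10)&(r>.019)&(r<.028)
    print(a,m.sum(),np.round(np.median(P[m,2])*1e3,2) if m.any() else None,end=" | ")
E
python3 fz.py 22
```

```text
15.4 mz -0.0022524721747423935 yaw 7.233551531813419 [0.49575434 0.19550284 0.10820181]
0 15 103.23 | 30 13 103.98 | 60 18 104.1 | 75 19 103.37 | 90 22 104.19 | 105 15 104.1 | 120 14 104.75 | 150 14 104.48 | 180 7 104.46 |
```

{"op": "send_rows", "data": {"fingers": [0.17, 0.17, 0.17, 0.17, 0.17], "dp": [[-0.3, -0.2, 0], [-0.3, -0.2, 0], [-0.3, -0.2, 0], [-0.3, -0.2, 0], [-0.3, -0.2, 0]], "turn": [[0, 0, -0.05], [0, 0, -0.1], [0, 0, -0.15], [0, 0, -0.2], [0, 0, -0.2]]}}

```text
time_s: 15.82
position: [0.4954, 0.1954, 0.1079]
tcp_rot: [[0.0, 0.073, 0.997], [-0.0, 0.997, -0.073], [-1.0, -0.0, 0.0]]
force: [-0.4, 1.0, -1.9]
opening: 0.172
```

```bash
python3 fz.py 23
```

```text
15.8667 mz 0.011453170312261852 yaw -4.0864318538343785 [0.49541104 0.19539954 0.10800519]
0 13 103.55 | 30 16 103.65 | 60 16 103.68 | 75 17 103.92 | 90 18 104.29 | 105 18 105.17 | 120 13 103.85 | 150 15 104.69 | 180 4 102.48 |
```

```bash
python3 - <<'E'
from h import *
for n in("side","top"):
    c=bot.capture(n);im=c["img"];im=im[260:360,280:380] if n=="side" else im[220:320,170:270]
    cv2.imwrite(f"pics/{n}23.png",cv2.resize(im,None,fx=6,fy=6,interpolation=cv2.INTER_CUBIC))
E
```

```text
(no output)
```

View pics/side23.png

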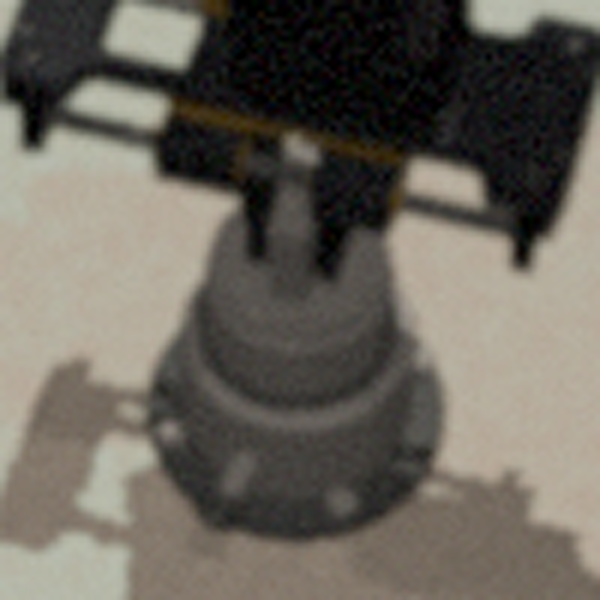

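View pics/top23.png

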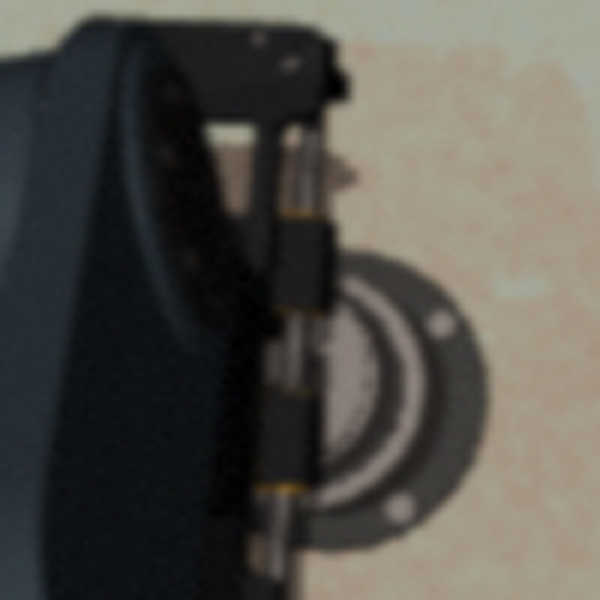

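```bash
cat > tz.py <<'E'
from fit import *
s=bot.read_state();np.set_printoptions(precision=3,suppress=True);print(s["time_s"],"mz",s["moment"],s["force"],"yaw",s["joint_positions"][0]-s["joint_positions"][5],s["position"],s["opening"])
for n in("top","side"):
  W=pts(bot.capture(n))
  P=near(W,np.array([.4953,.1953]),.060,.0,.114);d=P[:,:2]-[.4953,.1953]
  r=np.hypot(*d.T);t=np.degrees(np.arctan2(d[:,1],d[:,0]))
  rng=(-120,-100,-80,-60) if n=="top" else (0,30,60,90,120,150,180)
  for a in rng:
    m=(abs(t-a)<10)
    f=m&(r<.029)&(r>.019);q=m&(r>.046)&(r<.053)&(P[:,2]<.02)
    print(n,a,f.sum(),np.median(P[f,2])*1e3,"foot",q.sum(),np.median(P[q,2])*1e3)
E
python3 tz.py
```

```text
15.9667 mz [ 0.05  -0.09   0.064] [ 0.444  0.942 -1.571] yaw -4.119005085289029 [0.495 0.195 0.108] 0.16834169197115523
top -120 15 103.38427592899502 foot 24 8.86466585242035
top -100 23 103.68922446103124 foot 27 8.70547717758785
top -80 20 103.46725784907662 foot 28 8.498426214675392
top -60 22 103.38179861135805 foot 24 11.47152612873359
side 0 17 105.00401200524756 foot 20 8.163748424305117
side 30 15 104.22092365411295 foot 22 12.07673981218571
side 60 16 103.20780860270756 foot 14 9.392841369439186
side 90 24 104.26355337755649 foot 29 9.177725635405976
side 120 17 103.96669456562768 foot 27 10.887502599816301
side 150 18 103.45715789930682 foot 23 9.536993781636083
side 180 8 105.71970658424334 foot 11 8.478458150110724
```

The flange is still about 3.4 mm up after 0.8 rad. The description's 1.2–1.6 rad exceeds 3.5 mm ÷ 4 mm/rad, about 0.9 rad, so some free turning before draw-down is plausible. I'll continue in small steps and watch the torque.

{"op": "send_rows", "data": {"fingers": [0.17, 0.17, 0.17, 0.17], "dp": [[0, 0, 0], [0, 0, 0], [0, 0, 0], [0, 0, 0]], "turn": [[0, 0, -0.05], [0, 0, -0.1], [0, 0, -0.15], [0, 0, -0.15]]}}

```text
time_s: 16.4
position: [0.4952, 0.1953, 0.1078]
tcp_rot: [[-0.0, 0.22, 0.975], [-0.0, 0.975, -0.22], [-1.0, -0.0, -0.0]]
force: [0.4, 0.4, -3.3]
opening: 0.172
```

```bash
python3 tz.py
```

```text
16.4 mz [-0.015 -0.171  0.063] [ 0.437  0.45  -3.335] yaw -12.748065781293787 [0.495 0.195 0.108] 0.1718340553622891
top -120 22 103.19840143897346 foot 24 8.396966184767985
top -100 23 103.34506986785908 foot 27 8.413445542152509
top -80 19 103.45409698422414 foot 26 8.207981075878335
top -60 12 102.33672752959899 foot 24 12.063497927260968
side 0 14 102.55216026140451 foot 18 9.45415801193028
side 30 20 103.60262105705165 foot 22 12.007244702520236
side 60 18 102.77338459884383 foot 11 10.182909358733339
side 90 20 102.66003337001811 foot 28 8.950188527865667
side 120 20 104.5805079256542 foot 30 10.75666352362692
side 150 14 103.74218730592611 foot 25 8.830623430704954
side 180 9 103.0886472708622 foot 11 10.474377887879083
```

Now it is drawing down: there is a downward drag on the fingers and the height is falling. Continuing.

{"op": "send_rows", "data": {"fingers": [0.17, 0.17, 0.17, 0.17], "dp": [[0.1, 0, -0.2], [0.1, 0, -0.4], [0.1, 0, -0.6], [0.1, 0, -0.6]], "turn": [[0, 0, -0.05], [0, 0, -0.1], [0, 0, -0.15], [0, 0, -0.15]]}}

```text
time_s: 16.83
position: [0.4953, 0.1953, 0.1074]
tcp_rot: [[-0.0, 0.362, 0.932], [-0.0, 0.932, -0.362], [-1.0, -0.0, -0.0]]
force: [-0.1, -0.2, -3.0]
opening: 0.172
```

```bash
python3 tz.py
```

```text
16.8333 mz [ 0.086 -0.151  0.018] [-0.119 -0.162 -3.019] yaw -21.224712575600076 [0.495 0.195 0.107] 0.1720541099006072
top -120 23 103.17148522493869 foot 24 8.25899860989443
top -100 21 102.54340800194616 foot 25 7.588837264550841
top -80 18 102.65979786538881 foot 27 8.878965476794898
top -60 3 102.52343866573432 foot 26 11.252341538695754
side 0 16 101.95286840585233 foot 19 9.110559653004335
side 30 15 103.09865850014288 foot 23 12.774884910888185
side 60 21 103.48288856500665 foot 13 8.931157785032395
side 90 20 103.0663392773381 foot 30 8.855596163550361
side 120 15 102.31697356063097 foot 29 11.434829136185876
side 150 20 101.50247230914356 foot 20 9.212488844503653
side 180 9 102.18205809556102 foot 11 8.476562483099803
```

{"op": "send_rows", "data": {"fingers": [0.17, 0.17, 0.17, 0.17], "dp": [[0, 0, -0.2], [0, 0, -0.4], [0, 0, -0.6], [0, 0, -0.6]], "turn": [[0, 0, -0.05], [0, 0, -0.1], [0, 0, -0.15], [0, 0, -0.15]]}}

```text
time_s: 17.27
position: [0.4953, 0.1953, 0.1068]
tcp_rot: [[-0.0, 0.495, 0.869], [-0.0, 0.869, -0.495], [-1.0, -0.0, -0.0]]
force: [0.4, 0.4, -2.2]
opening: 0.173
```

```bash
python3 tz.py
```

```text
17.2667 mz [ 0.042 -0.105  0.017] [ 0.394  0.436 -2.219] yaw -29.695593835654517 [0.495 0.195 0.107] 0.17326890780289175
top -120 23 102.29042201969119 foot 22 7.311112501110772
top -100 24 103.38431228147638 foot 25 7.885466961724097
top -80 8 101.72046154674108 foot 26 9.071718676494756
top -60 0 nan foot 26 10.554636419331686
side 0 16 102.25103433109328 foot 22 10.022496710501594
side 30 17 102.06101116441724 foot 21 12.609479259272138
side 60 15 102.34874743580514 foot 11 10.003160327281435
side 90 24 102.69777824071869 foot 24 8.404279469759302
side 120 13 100.62545359721142 foot 29 11.82688032375534
side 150 17 102.60539294011184 foot 23 9.394042312997009
side 180 7 102.34068566242127 foot 9 9.900117561896682
  return _methods._mean(a, axis=axis, dtype=dtype,
  ret = ret.dtype.type(ret / rcount)
```

{"op": "send_rows", "data": {"fingers": [0.17, 0.17, 0.17], "dp": [[0, 0, -0.2], [0, 0, -0.4], [0, 0, -0.4]], "turn": [[0, 0, -0.05], [0, 0, -0.1], [0, 0, -0.1]]}}

```text
time_s: 17.62
position: [0.4953, 0.1953, 0.1064]
tcp_rot: [[-0.0, 0.578, 0.816], [0.0, 0.816, -0.578], [-1.0, -0.0, -0.0]]
force: [-0.5, -0.3, -1.5]
opening: 0.174
```

```bash
python3 st.py
```

```text
17.6167 [0.495 0.195 0.106] yaw -0.6160770148216849 [-0.488 -0.325 -1.461] [ 0.032 -0.093  0.093] 0.17424184720569733
```

{"op": "send_rows", "data": {"fingers": [0.17, 0.17, 0.17], "dp": [[0, 0, -0.2], [0, 0, -0.4], [0, 0, -0.4]], "turn": [[0, 0, -0.05], [0, 0, -0.1], [0, 0, -0.1]]}}

```text
time_s: 17.87
position: [0.4954, 0.1953, 0.1061]
tcp_rot: [[-0.0, 0.655, 0.755], [0.0, 0.755, -0.655], [-1.0, -0.0, -0.0]]
force: [0.0, -0.7, -2.1]
opening: 0.167
```

```bash
python3 tz.py 2>/dev/null
```

```text
17.8667 mz [ 0.072 -0.052  0.128] [ 0.048 -0.745 -2.146] yaw -40.949802884570246 [0.495 0.195 0.106] 0.16667862478250348
top -120 24 100.78459670161705 foot 24 8.683994436548215
top -100 12 101.22506041074763 foot 26 8.654686770719621
top -80 1 100.4864580439524 foot 26 8.371662088094755
top -60 0 nan foot 23 10.334527904485636
side 0 16 101.83115223811373 foot 20 9.976861376265633
side 30 17 100.8160099485279 foot 24 11.626323303539966
side 60 18 101.07940019110023 foot 10 10.813509725987158
side 90 18 101.0538570157909 foot 26 9.004354298634887
side 120 16 101.62317788187408 foot 27 10.801501434113847
side 150 12 100.9178860710111 foot 23 9.344677242142607
side 180 0 nan foot 12 8.925565139680124
```

About 1 mm to go. Single 0.05 rad steps now.

{"op": "send_rows", "data": {"fingers": [0.17, 0.17], "dp": [[0, 0, -0.2], [0, 0, -0.2]], "turn": [[0, 0, -0.05], [0, 0, -0.05]]}}

```text
time_s: 18.13
position: [0.4954, 0.1953, 0.1059]
tcp_rot: [[-0.0, 0.691, 0.723], [0.0, 0.723, -0.691], [-1.0, -0.0, -0.0]]
force: [0.8, -0.0, -2.6]
opening: 0.17
```

```bash
python3 st.py
```

```text
18.1333 [0.495 0.195 0.106] yaw -0.7626700786602941 [ 0.773 -0.045 -2.608] [ 0.054 -0.168  0.081] 0.1699612651947651
```

{"op": "send_rows", "data": {"fingers": [0.17, 0.17], "dp": [[0, 0, 0], [0, 0, 0]], "turn": [[0, 0, -0.05], [0, 0, -0.05]]}}

```text
time_s: 18.3
position: [0.4954, 0.1953, 0.1058]
tcp_rot: [[-0.0, 0.725, 0.689], [0.0, 0.689, -0.725], [-1.0, -0.0, -0.0]]
force: [0.4, 1.3, -2.9]
opening: 0.176
```

```bash
python3 tz.py 2>/dev/null
```

```text
18.3 mz [ 0.032 -0.069  0.132] [ 0.417  1.315 -2.904] yaw -46.47287663732746 [0.495 0.195 0.106] 0.17646118962551172
top -120 18 100.80585999644049 foot 24 8.995720155321518
top -100 7 101.13025871452331 foot 25 8.489761769531533
top -80 0 nan foot 24 8.628205745778494
top -60 0 nan foot 25 10.812275108156966
side 0 14 101.95290953556318 foot 18 8.572086267742307
side 30 14 101.21692328138803 foot 24 11.611431952789687
side 60 20 102.63516861975769 foot 11 9.678140331242036
side 90 19 100.5196907624013 foot 26 9.247127854369985
side 120 16 100.67618151219816 foot 28 9.59936473452605
side 150 0 nan foot 23 9.357415104643607
side 180 0 nan foot 12 9.71906628690833
```

{"op": "send_rows", "data": {"fingers": [0.17, 0.17], "dp": [[0, 0, -0.1], [0, 0, -0.1]], "turn": [[0, 0, -0.05], [0, 0, -0.05]]}}

```text
time_s: 18.57
position: [0.4954, 0.1953, 0.1056]
tcp_rot: [[-0.0, 0.758, 0.653], [0.0, 0.653, -0.758], [-1.0, -0.0, -0.0]]
force: [0.3, 0.4, -3.1]
opening: 0.171
```

```bash
python3 st.py
```

```text
18.5667 [0.495 0.195 0.106] yaw -0.8594610853160328 [ 0.258  0.445 -3.074] [ 0.062 -0.114  0.099] 0.1706472770177338
```

{"op": "send_rows", "data": {"fingers": [0.17, 0.17], "dp": [[0, 0, 0], [0, 0, 0]], "turn": [[0, 0, -0.04], [0, 0, -0.04]]}}

```text
time_s: 18.73
position: [0.4953, 0.1953, 0.1055]
tcp_rot: [[-0.0, 0.782, 0.623], [0.0, 0.623, -0.782], [-1.0, -0.0, -0.0]]
force: [0.2, 0.6, -3.5]
opening: 0.173
```

```bash
python3 tz.py 2>/dev/null
```

```text
18.7333 mz [ 0.067 -0.096  0.209] [ 0.226  0.575 -3.48 ] yaw -51.438950290600424 [0.495 0.195 0.106] 0.17321513925572574
top -120 13 100.01808675973878 foot 24 8.347030073480754
top -100 2 100.17995511990446 foot 25 7.846432185332319
top -80 0 nan foot 27 8.327793413192786
top -60 0 nan foot 26 12.26528001951449
side 0 16 100.72818601547156 foot 17 8.59033721311242
side 30 20 101.0153044317611 foot 25 11.340399517068445
side 60 15 101.16372418768927 foot 15 9.877363120172067
side 90 22 101.0285834918448 foot 26 9.036368649828042
side 120 1 102.12262127489402 foot 30 11.125985113450199
side 150 0 nan foot 25 9.386245452798425
side 180 0 nan foot 10 9.90755660087894
```

{"op": "send_rows", "data": {"fingers": [0.17, 0.17], "dp": [[0, 0, 0], [0, 0, 0]], "turn": [[0, 0, -0.03], [0, 0, -0.03]]}}

```text
time_s: 19.0
position: [0.4953, 0.1953, 0.1054]
tcp_rot: [[-0.0, 0.799, 0.601], [0.0, 0.601, -0.799], [-1.0, -0.0, -0.0]]
force: [0.5, 0.5, -3.7]
opening: 0.173
```

```bash
python3 st.py
```

```text
19.0 [0.495 0.195 0.105] yaw -0.9261392346403139 [ 0.499  0.55  -3.738] [ 0.044 -0.088  0.232] 0.17317268805479624
```

{"op": "send_rows", "data": {"fingers": [0.17, 0.17], "dp": [[0, 0, 0], [0, 0, 0]], "turn": [[0, 0, -0.03], [0, 0, -0.03]]}}

```text
time_s: 19.17
position: [0.4953, 0.1953, 0.1053]
tcp_rot: [[-0.001, 0.816, 0.578], [0.0, 0.578, -0.816], [-1.0, -0.0, -0.0]]
force: [0.9, 1.4, -3.0]
opening: 0.173
```

```bash
python3 st.py
```

```text
19.1667 [0.495 0.195 0.105] yaw -0.9548559924381012 [ 0.928  1.412 -2.954] [ 0.109 -0.134  0.22 ] 0.1732760957239913
```

{"op": "send_rows", "data": {"fingers": [0.17, 0.17], "dp": [[0, 0, 0], [0, 0, 0]], "turn": [[0, 0, -0.03], [0, 0, -0.03]]}}

```text
time_s: 19.33
position: [0.4953, 0.1953, 0.1053]
tcp_rot: [[-0.001, 0.833, 0.554], [0.0, 0.554, -0.833], [-1.0, -0.0, -0.0]]
force: [1.5, 0.4, -3.9]
opening: 0.174
```

```bash
python3 st.py
```

```text
19.3333 [0.495 0.195 0.105] yaw -0.9835505654886437 [ 1.47   0.391 -3.936] [ 0.05  -0.148  0.253] 0.17354439545770498
```

{"op": "send_rows", "data": {"fingers": [0.17, 0.17], "dp": [[0, 0, 0], [0, 0, 0]], "turn": [[0, 0, -0.03], [0, 0, -0.03]]}}

```text
time_s: 19.5
position: [0.4953, 0.1953, 0.1053]
tcp_rot: [[-0.001, 0.848, 0.53], [0.0, 0.53, -0.848], [-1.0, -0.0, -0.0]]
force: [0.6, 0.0, -5.0]
opening: 0.172
```

```bash
python3 tz.py 2>/dev/null
```

```text
19.5 mz [ 0.127 -0.116  0.388] [ 0.568  0.017 -5.024] yaw -57.977262101656976 [0.495 0.195 0.105] 0.17234150536022028
top -120 6 100.02968400897505 foot 25 8.13296505746941
top -100 0 nan foot 24 8.128679877035083
top -80 0 nan foot 26 9.280818757560816
top -60 0 nan foot 18 10.307807213252085
side 0 12 99.97991391145378 foot 21 7.718925333588311
side 30 18 100.816280168947 foot 22 13.003515682420751
side 60 15 101.60120672823957 foot 10 9.774622494688078
side 90 6 100.69838949199244 foot 26 8.578191438643579
side 120 1 70.08667925417589 foot 29 11.090980893665447
side 150 0 nan foot 20 10.482893274768035
side 180 0 nan foot 11 10.067208149103335
```

{"op": "send_rows", "data": {"fingers": [0.17, 0.17], "dp": [[0, 0, 0], [0, 0, 0]], "turn": [[0, 0, -0.025], [0, 0, -0.025]]}}

```text
time_s: 19.77
position: [0.4953, 0.1953, 0.1052]
tcp_rot: [[-0.001, 0.861, 0.509], [0.0, 0.509, -0.861], [-1.0, -0.0, -0.0]]
force: [1.1, 0.8, -3.9]
opening: 0.175
```

```bash
python3 st.py
```

```text
19.7667 [0.495 0.195 0.105] yaw -1.03685994964225 [ 1.081  0.794 -3.921] [ 0.127 -0.089  0.442] 0.17500247082090248
```

{"op": "send_rows", "data": {"fingers": [0.17, 0.17], "dp": [[0, 0, 0], [0, 0, 0]], "turn": [[0, 0, -0.03], [0, 0, -0.03]]}}

```text
time_s: 19.93
position: [0.4952, 0.1953, 0.1052]
tcp_rot: [[-0.001, 0.876, 0.483], [-0.0, 0.483, -0.876], [-1.0, -0.001, -0.0]]
force: [0.4, 0.5, -2.6]
opening: 0.175
```

```bash
python3 st.py
```

```text
19.9333 [0.495 0.195 0.105] yaw -1.066617874874333 [ 0.406  0.455 -2.625] [ 0.017 -0.012  0.559] 0.17461557039031636
```

The torque is rising steadily to 0.56 N m and the top camera reads the flange top at about 100.0 mm, so it is home. Letting go and lifting clear.

{"op": "send_rows", "data": {"fingers": [0.3, 0.5, 0.6, 0.6, 0.6, 0.6, 0.6, 0.6, 0.6, 0.6], "dp": [[0, 0, 0], [0, 0, 0], [0, 0, 0], [0, 0, 0], [0, 0, 0], [0, 0, 10], [0, 0, 30], [0, 0, 55], [0, 0, 85], [0, 0, 120]], "turn": [[0, 0, 0.03], [0, 0, 0.03], [0, 0, 0.03], [0, 0, 0.03], [0, 0, 0.03], [0, 0, 0.03], [0, 0, 0.03], [0, 0, 0.03], [0, 0, 0.03], [0, 0, 0.03]]}}

```text
time_s: 20.77
position: [0.4941, 0.195, 0.2261]
tcp_rot: [[-0.003, 0.861, 0.509], [-0.001, 0.509, -0.861], [-1.0, -0.003, -0.001]]
force: [1.3, -0.4, -0.1]
opening: 0.6
```

{"op": "send_rows", "data": {"fingers": [0.6, 0.6, 0.6, 0.6, 0.6, 0.6, 0.6, 0.6, 0.6, 0.6], "dp": [[0, -20, 20], [0, -50, 40], [0, -80, 40], [0, -110, 40], [0, -140, 40], [0, -170, 40], [0, -200, 40], [0, -220, 40], [0, -220, 40], [0, -220, 40]], "turn": [[0, 0, 0], [0, 0, 0], [0, 0, 0], [0, 0, 0], [0, 0, 0], [0, 0, 0], [0, 0, 0], [0, 0, 0], [0, 0, 0], [0, 0, 0]]}}

```text
time_s: 21.6
position: [0.494, -0.0257, 0.2667]
tcp_rot: [[-0.003, 0.862, 0.506], [-0.0, 0.506, -0.862], [-1.0, -0.003, -0.001]]
force: [0.5, -0.1, -0.3]
opening: 0.601
```

```bash
python3 - <<'E'
from loc import *
s=bot.read_state();print(s["time_s"],s["position"],s["force"],s["qvel"])
for n in("top","side"):
    c=bot.capture(n);W=pts(c);im=c["img"]
    cv2.imwrite(f"pics/{n}30.png",im)
    cc=np.array([.4953,.1953]);P=near(W,cc,.03,.095,.11)
    d=P[:,:2]-cc;A=np.c_[d,np.ones(len(P))]
    for k in range(3):
        x=np.linalg.lstsq(A,P[:,2],rcond=None)[0];m=abs(A@x-P[:,2])<.0025;P=P[m];A=A[m]
    print(n,"flange plane",x,len(P),"std",np.std(A@x-P[:,2]))
    G=near(W,cc,.03,.136,.15);print("grip top",np.median(G[:,2]),cv2.minAreaRect(G[:,:2].astype(np.float32)))
E
```

```text
21.6 [ 0.49397695 -0.02565554  0.26674198] [ 0.45009758 -0.1235694  -0.25606173] [ 2.16323952 -0.05418389  0.72355288  0.38391813  0.11359481  0.04021804]
top flange plane [-0.0028927   0.00412314  0.10054895] 424 std 0.0011940040308806947
grip top 0.1410105038210971 ((0.4949156641960144, 0.19423511624336243), (0.039958976209163666, 0.014333558268845081), 34.77027893066406)
side flange plane [ 0.00573882 -0.0317362   0.1012053 ] 224 std 0.0011776626074463188
grip top 0.14094184154613815 ((0.4948572516441345, 0.19600118696689606), (0.04026506468653679, 0.015610219910740852), 33.37752914428711)
```

View pics/side30.png

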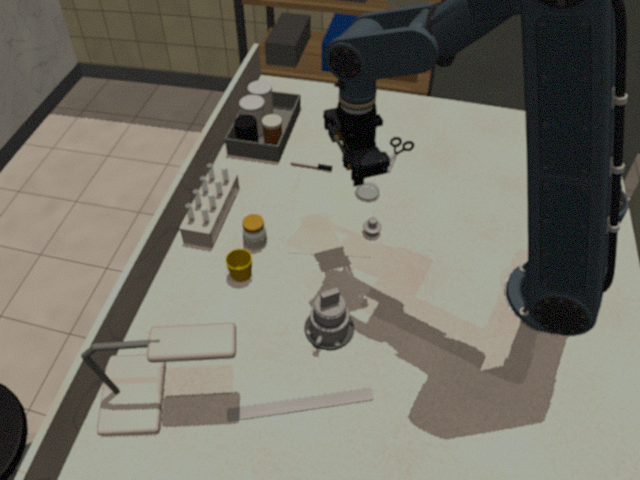

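View pics/top30.png

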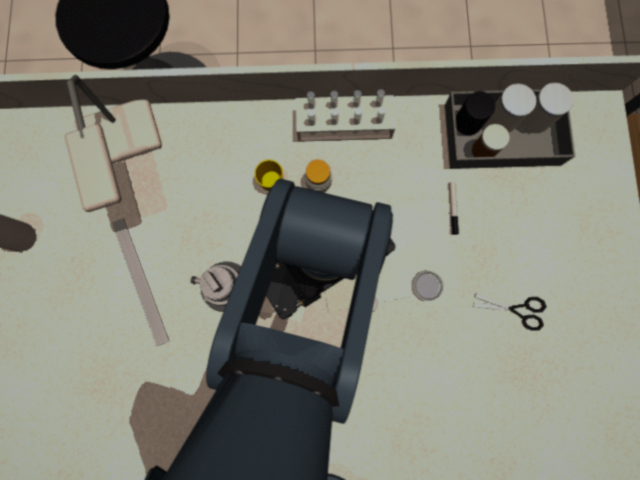

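The plug is home: grip top at 141.0 mm in both cameras, where 141 mm is expected at seat height 0. It is level and centred, and the bystanders are in place. I'll let the arm settle, then hand in.

{"op": "send_rows", "data": {"fingers": [0.6, 0.6, 0.6, 0.6], "dp": [[0, 0, 0], [0, 0, 0], [0, 0, 0], [0, 0, 0]], "turn": [[0, 0, 0], [0, 0, 0], [0, 0, 0], [0, 0, 0]]}}

```text
time_s: 22.03
position: [0.4937, -0.0235, 0.2665]
tcp_rot: [[-0.003, 0.86, 0.51], [0.0, 0.51, -0.86], [-1.0, -0.003, -0.002]]
force: [0.0, -0.2, 0.5]
opening: 0.598
```

```bash
python3 -c "
from rig import bot
print(bot.read_state()['qvel']); print(bot.hand_in())"
```

```text
[-0.37340286  0.08368006 -0.0664637  -0.15072226 -0.04413108 -0.05920954]
the job is handed in; nothing more can be done
None
```

The plug is screwed home in the vessel's neck and let go. I handed the job in at about 22 s; no verdict is reported.

**What I did:** I stood the plug on the ridges and turned it counter-clockwise in a loose grip. It dropped about 7 mm into the thread start after roughly 1.3 rad. I then drove it clockwise in steps of 0.05 rad or less until the torque rose to 0.56 N m, released it and moved the arm away.

**Last checks:**
- **Height:** the grip top reads 141.0 mm in both cameras, which puts the flange within about 0.5 mm of the rim.
- **Centring:** the plug is within about 1 mm of the neck's axis in both cameras.
- **Tilt:** the top camera's flange fit gives about 0.005 rad. The side camera's noisier fit gives about 0.03 rad.
- **Other things:** in the last pictures the dish, jar, cup, ruler, scissors, marker and stopper appear unmoved; I compared them by eye only.

**What disagreed with the description:**
- The first 0.8 rad or so clockwise turned freely, with no draw-down, more than the stated 0.15 rad of play.
- The final torque rise was about 0.03 to 0.04 N m per 0.01 rad, against the 0.1 stated, probably from give in the loosely closed fingers.
- The side camera's flange fit read about 1 mm high.

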